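Ready a knobbed-cylinder set at the packing guide

TASK

Get the wooden cylinder set ready at the packing guide without disturbing the toy car or the line spool. First lift the metal canister by its handle off the wooden block and stand it wholly on the cork mat; then flip the stop fully down across the guide and slide the block along the guide until it rests against the stop. Then put every knobbed cylinder that is on the table fully into the hole of its own size in the block, leaving the block against the stop.

Things in the scene. Friction and masses are not known exactly. Their poses are not given: they have to be found in the camera images.
- guide: Packing guide fixed to the table: plywood base board 118 x 380 mm, 6 mm thick, with two 14 mm wide rails on it whose tops are 24 mm above the table and which leave a lane 86 mm wide. Origin at the centre of its underside (table level); its y axis runs along the lane towards the stop end, its x axis across the lane away from the robot, z up. Lane open at both ends.
- stop (a joint): Flip stop, rad: 0 = flag standing straight up, 1.57 = flag lying level across the lane, on both rails (end of travel). The hinge axis is the guide's +y axis, on the near rail (robot's side) close to the far-left end, so the flag goes over and down away from the robot (towards the guide's +x). Friction (0.12 N m) holds it wherever it is left; it has no spring. It starts nearly upright.
- stop_hinge (a point): Point on the hinge axis of the stop, in mid-flag, 36 mm above the table.
- stop_tip (a point): Tip (end face centre) of the aluminium flag, 112 mm from the hinge along the flag; the flag is 26 mm wide, 12 mm thick along the lane. Site axes move with the flag: z points from hinge to tip, y along the lane.
- stop_line (a point): Fixed point in the middle of the lane, 31 mm above the table, in the plane of the lowered flag's face that meets the block; axes as the guide's.
- block: Wooden cylinder block, loose in the lane on the base board: 80 wide (x) x 254 long (y) x 42 mm high, 0.6 kg; origin at the centre of its underside, its y axis along the lane towards the stop. Five blind round holes in one row in its top, graded from small at the -y end to large at the +y end, each 30 mm deep and 3 mm wider than its cylinder, with a 2 mm chamfer.
- block_nose (a point): Centre of the block's +y end face (21 mm up), which is to meet the stop.
- block_tail (a point): Centre of the block's -y end face (21 mm up), where it can be pushed.
- canister_handle (a point): Middle of the handle grip of the closed metal canister (76 mm diameter, 70 mm to the lid's top, 119 mm with handle, 0.3 kg). The fixed wooden grip bar is 76 mm long along the point's x axis, 14 mm thick across (y), 18 mm high, its centre 110 mm above the canister's foot, 40 mm above the lid; steel posts of 8 mm at x = +-32 mm. z up when upright. At the start it stands on top of the block.
- mat: Cork mat fixed on the table to the right of the guide, 140 x 140 mm, 4 mm thick; origin at the centre of its underside.
- car: Red toy car, 33 x 68 x 28 mm, bystander, on the left; origin at its underside.
- spool: Blue line spool, 64 mm diameter, 22 mm high, lying flat near the robot on the right, bystander; origin at its underside.
- block_hole0 (a point): Centre of the mouth (at the block's top face) of the block's hole for the 26 mm cylinder, number 1 of 5 from the small end; z up.
- block_hole1 (a point): Centre of the mouth (at the block's top face) of the block's hole for the 33 mm cylinder, number 2 of 5 from the small end; z up.
- block_hole2 (a point): Centre of the mouth (at the block's top face) of the block's hole for the 40 mm cylinder, number 3 of 5 from the small end; z up.
- block_hole3 (a point): Centre of the mouth (at the block's top face) of the block's hole for the 47 mm cylinder, number 4 of 5 from the small end; z up.
- block_hole4 (a point): Centre of the mouth (at the block's top face) of the block's hole for the 54 mm cylinder, number 5 of 5 from the small end; z up.
- cyl_26_mid (a point): Wooden cylinder of 26 mm diameter, loose, standing on its foot (may be absent): body 36 mm high, foot edge chamfered 3 mm, and on top of it a round knob 18 mm in diameter and 30 mm high, 66 mm in all, 0.066 kg. This point is on its axis, half-way up (33 mm above the foot); z along the axis to the knob. Fully home in its hole, this point is 3 mm above the hole's mouth.
- cyl_33_mid (a point): Wooden cylinder of 33 mm diameter, loose, standing on its foot (may be absent): body 36 mm high, foot edge chamfered 3 mm, and on top of it a round knob 18 mm in diameter and 30 mm high, 66 mm in all, 0.073 kg. This point is on its axis, half-way up (33 mm above the foot); z along the axis to the knob. Fully home in its hole, this point is 3 mm above the hole's mouth.
- cyl_40_mid (a point): Wooden cylinder of 40 mm diameter, loose, standing on its foot (may be absent): body 36 mm high, foot edge chamfered 3 mm, and on top of it a round knob 18 mm in diameter and 30 mm high, 66 mm in all, 0.080 kg. This point is on its axis, half-way up (33 mm above the foot); z along the axis to the knob. Fully home in its hole, this point is 3 mm above the hole's mouth.
- cyl_47_mid (a point): Wooden cylinder of 47 mm diameter, loose, standing on its foot (may be absent): body 36 mm high, foot edge chamfered 3 mm, and on top of it a round knob 18 mm in diameter and 30 mm high, 66 mm in all, 0.087 kg. This point is on its axis, half-way up (33 mm above the foot); z along the axis to the knob. Fully home in its hole, this point is 3 mm above the hole's mouth.
- cyl_54_mid (a point): Wooden cylinder of 54 mm diameter, loose, standing on its foot (may be absent): body 36 mm high, foot edge chamfered 3 mm, and on top of it a round knob 18 mm in diameter and 30 mm high, 66 mm in all, 0.094 kg. This point is on its axis, half-way up (33 mm above the foot); z along the axis to the knob. Fully home in its hole, this point is 3 mm above the hole's mouth.

How it is judged:
By the outcome, as a careful person would: the job done as asked, in the order asked, and still so for the second after the job is handed in, with the robot touching nothing.
Of cyl_26, cyl_33, cyl_40, cyl_47, cyl_54 only 3 to 5 are there at a start; the rules pass over those that are not, and their reading is None.
At some moment in a run one of cyl_47, cyl_54 may be knocked a few centimetres aside while the robot is not near it.
It also fails if it takes over 210 s, if anything falls off the work surface, if the arm or the gripper's body presses on something with over 40 N, if the wrist force passes 120 N, or if a joint passes its speed limit or range.

ROBOT

A 6-joint arm with a two-finger parallel gripper is mounted at the origin on a cart in front of the work surface, level with it; the furniture and walls round the work are solid. World frame = base frame: x ahead of the robot, y to its left, z up, the work surface at z = 0. Lengths are in m, angles in rad, forces in N, time in s.
With the tool pointing down it reaches from about 0.375 to 0.9 m from the base axis. Payload 3.1 kg.
Tool frame: the origin (TCP) lies at the very end of the fingers, on their centre line; the grasp point (between the pads) lies 19 mm behind it (grip_depth is the distance from the TCP to the grasp point, in m); z points along the fingers, y is the line along which they close (so a half turn about z gives the same grasp; the last joint's range is limited). The gripper opens to 85 mm and grips with 20 to 120 N. Pads are 22 mm wide; open, the fingers measure 114 mm over their backs; the gripper's body (76 mm by 85 mm) begins 54 mm behind the grasp point. The pads swing forward as they close: fully open they stand 13 mm farther back than shut.
Start: joints at [1.107, 0.527, 1.433, -0, 1.181, -0.178], TCP at [0.176, 0.6, 0.231] pointing down, gripper open.
Joint ranges: [-3.08, 3.08], [-0.75, 2.2], [0.22, 2.44], [-1.43, 4.57], [0, 2.65], [-2.85, 2.85]. Speed limits (rad/s): [2.79, 2.79, 3.14, 3.14, 3.14, 3.14].

INTERFACE

Orientations are given as a unit quaternion [x, y, z, w].
In Python, from station import * gives the robot as it stands.
- The arm moves only by the tool apply_moves, never from a script. Its argument "plan" is a list of rows, each a list of 7 numbers: the shift along the tool's x, y, z in m, then the turn, a rotation vector about the tool's x, y, z in rad, then the gripper command: -1 is fully open, 1 is shut, values between are in proportion. In form: [[dx, dy, dz, wx, wy, wz, jaw], ...]. A call has 1 to 8 rows; each row shifts and turns the commanded pose from where the row before left it, along the tool's axes as they then stand; what a row does not reach is not made up. A row lasts 1/8 s, in which the tool goes at most 62.5 mm and 10.7 degrees, less where a joint would pass 70% of its speed; a pose out of reach is approached as far as the arm can. A call is refused whole if a number of a shift passes 0.0625 or a number of a turn 0.188, either way. A call with a gripper value outside its range is refused whole. The fingers move at their own pace and stop on an object; "force" is the grip in N (left out, the last holds). Time passes only in rows, so rows that do not move let the fingers close. It gives the time, the measured TCP pose, the force, the opening and the grip force at its end, in the units of the state.
- sense(): the state, without advancing time (a new reading comes with each control period).
- snapshot(name): name is "scene" or "side" or "wrist"; returns the picture (400x640x3 uint8, red, green, blue); there is no depth.
- calibration(name): a dict with "camera_matrix" (3x3 intrinsics, pixels), "R" (3x3) and "t" (3): a world point X has camera coordinates R X + t; the wrist camera has in their place "mount" (4x4, takes a point from camera to tool coordinates, whose origin is the TCP and whose axes are the flange's). Camera axes: x right, y down, z forward; pixel columns grow to the right and rows downward; lengths in m; the calibration is good to about 2 mm. A picture is of the moment at which its call begins: read the wrist's pose just before it. calibration takes no time and is no camera call.
- sign_off(): hands the job in; it is judged then, once.
The state is a dict: "t": time; "q": joint angles; "qd": joint speeds; "tau": joint torques, N m; "tcp_pos": TCP position; "tool_rot": TCP orientation; "force": force on the tool from outside, world axes, zero at the start; "ft_torque": the same for the moment, N m; "finger_gap": opening from 0.0 (shut) to 1.0 (fully open); "gripper_force": force on a finger pad.
Only numpy, scipy, OpenCV 4.12 (cv2) and the standard library are available. Lean on these libraries where they do the work, as an engineer would, in place of code of your own. Each camera call takes 0.05 s, during which the arm holds its last target. There are 200 camera calls.

## Working session

There is one attempt and no reset: what is moved stays moved. The work goes in short steps, Python scripts to look and compute and a tool call to move; the robot and the scene stay as the last step left them, time stands still between calls to the robot, and variables do not carry over. Pictures are saved under pics/ and viewed, at most 14 in all, crops included, and the job is handed in when it is done.

Besides the shell and the picture viewer there is one more tool, called after "Call:" by a JSON object that holds its "api" and its "payload", one argument or row to a line. apply_moves: Moves the arm, as the interface text tells. Its arguments: {"type":"object","properties":{"plan":{"type":"array"},"force":{"type":"number"}},"required":["plan"]}

```bash
mkdir -p pics; ls; cat > h.py <<'E'
from station import *
import numpy as np, cv2
from scipy.spatial.transform import Rotation as Ro
def cam(name):
    c=calibration(name); K=np.array(c["camera_matrix"])
    if "mount" in c:
        s=sense(); M=np.array(c["mount"]); T=np.eye(4); T[:3,:3]=rot(s); T[:3,3]=s["tcp_pos"]
        W=T@M; R=W[:3,:3].T; t=-R@W[:3,3]
    else: R=np.array(c["R"]); t=np.array(c["t"])
    return K,R,t
def rot(s):
    r=np.array(s["tool_rot"]); return r if r.shape==(3,3) else Ro.from_quat(r).as_matrix()
def proj(C,X):
    K,R,t=C; p=K@(R@np.asarray(X,float)+t); return p[:2]/p[2]
def atz(C,uv,z):
    K,R,t=C; d=R.T@np.linalg.solve(K,[uv[0],uv[1],1]); o=-R.T@t
    return o+d*(z-o[2])/d[2]
def tri(obs):
    A=[];b=[]
    for C,uv in obs:
        K,R,t=C; d=R.T@np.linalg.solve(K,[uv[0],uv[1],1]); d/=np.linalg.norm(d); o=-R.T@t
        P=np.eye(3)-np.outer(d,d); A.append(P); b.append(P@o)
    A=np.vstack(A); b=np.hstack(b); x=np.linalg.lstsq(A,b,rcond=None)[0]
    return x, np.linalg.norm(A@x-b)
def shot(name,f,crop=None,scale=1):
    C=cam(name); im=np.array(snapshot(name))[:,:,::-1]
    cv2.imwrite('pics/raw_'+f+'.png',im)
    if crop: x0,y0,x1,y1=crop; im=im[y0:y1,x0:x1]
    if scale!=1: im=cv2.resize(im,None,fx=scale,fy=scale,interpolation=cv2.INTER_CUBIC)
    cv2.imwrite('pics/'+f+'.png',im); np.save('pics/'+f+'.npy',np.array([C[0],C[1],np.tile(C[2],(3,1))])); return C
def ld(f):
    a=np.load('pics/'+f+'.npy'); return a[0],a[1],a[2][0]
E
python3 - <<'E'
from h import *
for n in ("scene","side","wrist"):
    C=shot(n,n+"0",None,1.25); K,R,t=C; print(n,K.round(1).tolist(),(-R.T@t).round(3),R.round(2).tolist())
s=sense(); print({k:np.round(v,3).tolist() for k,v in s.items()}); print(rot(s).round(3))
E
```

```text
pics
scene [[482.3, 0.0, 316.2], [0.0, 482.3, 197.9], [0.0, 0.0, 1.0]] [-0.347 -0.586  1.011] [[0.59, -0.8, -0.0], [-0.51, -0.37, -0.77], [0.62, 0.46, -0.63]]
side [[500.8, 0.0, 319.1], [0.0, 500.8, 198.2], [0.0, 0.0, 1.0]] [0.514 1.055 0.811] [[-1.0, -0.01, 0.02], [-0.02, 0.57, -0.82], [-0.0, -0.82, -0.57]]
wrist [[278.2, 0.0, 323.7], [0.0, 278.2, 200.4], [0.0, 0.0, 1.0]] [0.103 0.62  0.373] [[0.28, 0.96, -0.0], [0.92, -0.27, 0.29], [0.28, -0.08, -0.96]]
{'t': 0.15, 'q': [1.107, 0.528, 1.434, -0.0, 1.181, -0.179], 'qd': [0.001, -0.002, -0.003, 0.0, -0.001, 0.001], 'tau': [0.001, -44.275, -17.828, -0.0, 0.006, -0.0], 'tcp_pos': [0.175, 0.599, 0.231], 'tool_rot': [0.142, 0.99, -0.001, -0.0], 'force': [-0.236, -0.286, 0.276], 'ft_torque': [0.003, -0.018, -0.049], 'gripper_force': 0.0, 'finger_gap': 1.002}
[[-0.96   0.281 -0.001]
 [ 0.281  0.96  -0.002]
 [ 0.    -0.002 -1.   ]]
```

View pics/scene0.png

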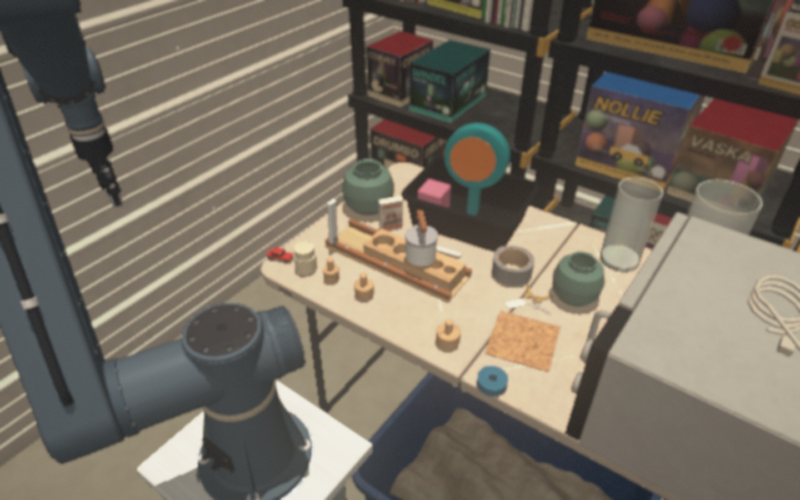

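View pics/side0.png

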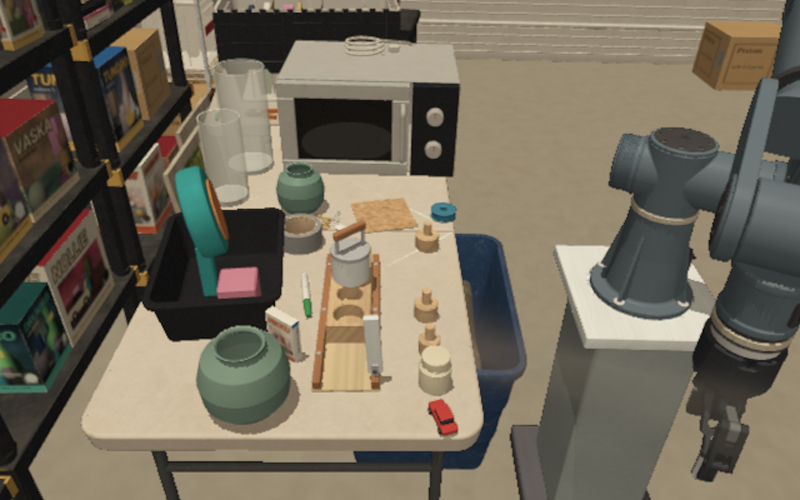

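The scene shows the guide running along y, the canister on the block, and the stop upright at the left end. There are three or four cylinder-like things near the robot, with the mat and spool on the right. I'll zoom both views.

```bash
python3 - <<'E'
import cv2
a=cv2.imread('pics/raw_scene0.png')[150:320,200:460]; b=cv2.imread('pics/raw_side0.png')[135:355,230:390]
cv2.imwrite('pics/c1.png',cv2.resize(a,None,fx=3,fy=3,interpolation=cv2.INTER_CUBIC))
b=cv2.resize(b,None,fx=2.7,fy=2.7,interpolation=cv2.INTER_CUBIC);cv2.imwrite('pics/c2.png',b);print(b.shape)
E
```

```text
(594, 432, 3)
```

View pics/c1.png

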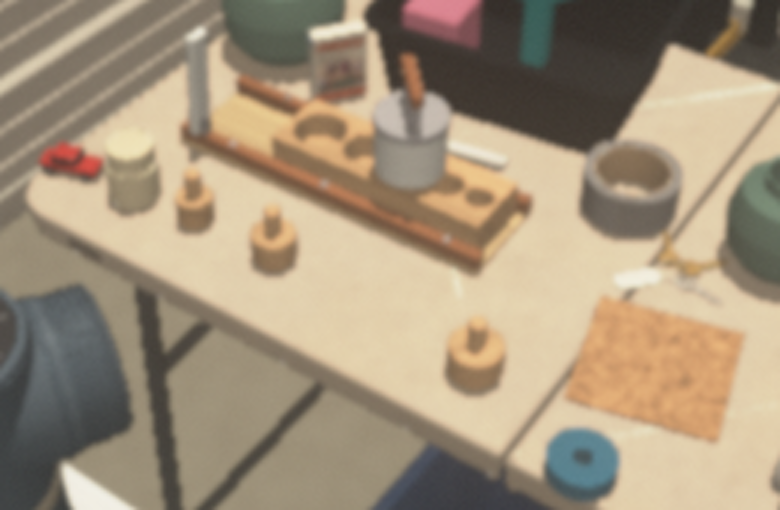

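View pics/c2.png

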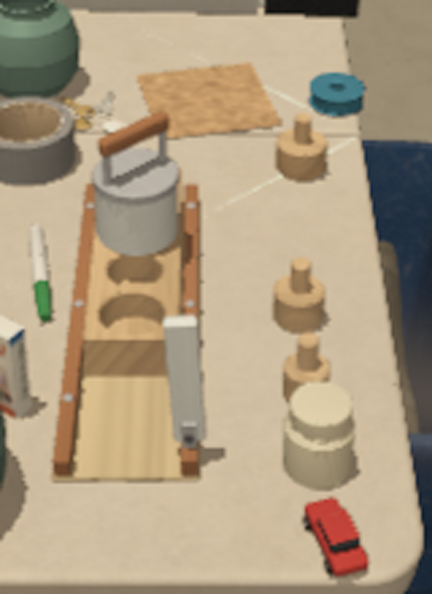

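```bash
cat > m1.py <<'E'
from h import *
A=ld('scene0'); B=ld('side0')
a=lambda u,v:(u/3+200,v/3+150)
b=lambda u,v:(u/2.7+230,v/2.7+135)
P={'knobS':((193,172),(307,340)),'knobM':((271,212),(300,264)),'knobL':((478,323),(303,120)),
'handle':((412,78),(134,132)),'stoptip':((198,34),(182,322)),'mat1':((604,297),(138,73)),'hinge':((197,128),(190,437)),
'spool':((582,457),(337,92)),'car':((72,160),(336,535)),'jar':((132,147),(320,398)),'lid':((411,108),(136,180))}
for n,(p,q) in P.items():
    x,r=tri([(A,a(*p)),(B,b(*q))]); print(n,x.round(4),round(r,4))
print('mat scene',[atz(A,a(*p),.004).round(3)[:2].tolist() for p in((604,297),(743,333),(717,440),(567,372))])
print('mat side',[atz(B,b(*p),.004).round(3)[:2].tolist() for p in((138,73),(249,63),(281,126),(168,137))])
print('guide +y end side z6',[atz(B,b(*p),.003).round(3)[:2].tolist() for p in((52,480),(198,480))])
print('guide -y end scene',[atz(A,a(*p),.024).round(3)[:2].tolist() for p in((478,260),(528,198))])
print('block top scene',[atz(A,a(*p),.048).round(3)[:2].tolist() for p in((480,232),(523,195),(275,143),(310,100))])
print('block top side',[atz(B,b(*p),.048).round(3)[:2].tolist() for p in((84,342),(165,342))])
for n,p in dict(S=(288,330),M=(274,325)).items(): pass
for n,l,r in (('S',(176,200),(214,200)),('M',(251,245),(297,245)),('L',(447,357),(504,357))):
    print(n,'diam',np.linalg.norm(atz(A,a(*l),.03)-atz(A,a(*r),.03)).round(4))
for n,l,r in (('M',(274,300),(325,300)),('L',(276,150),(327,150))):
    print(n,'diam side',np.linalg.norm(atz(B,b(*l),.03)-atz(B,b(*r),.03)).round(4))
E
python3 m1.py
```

```text
knobS [0.4557 0.2084 0.0606] 0.0012
knobM [0.458  0.1072 0.0595] 0.0009
knobL [ 0.4506 -0.1366  0.0586] 0.0016
handle [0.6095 0.0476 0.1578] 0.0009
stoptip [0.5563 0.283  0.1424] 0.0026
mat1 [ 0.6041 -0.2081  0.0435] 0.0446
hinge [0.5484 0.2859 0.0224] 0.0008
spool [ 0.4071 -0.2722  0.0127] 0.0031
car [0.4361 0.3697 0.0096] 0.0018
jar [0.4465 0.2819 0.0647] 0.0007
lid [0.6116 0.0527 0.1129] 0.0071
mat scene [[0.6, -0.191], [0.636, -0.32], [0.503, -0.356], [0.494, -0.21]]
mat side [[0.637, -0.316], [0.507, -0.346], [0.47, -0.208], [0.594, -0.18]]
guide +y end side z6 [[0.656, 0.317], [0.541, 0.313]]
guide -y end scene [[0.553, -0.075], [0.661, -0.067]]
block top scene [[0.565, -0.067], [0.637, -0.073], [0.554, 0.18], [0.635, 0.196]]
block top side [[0.641, 0.204], [0.574, 0.202]]
S diam 0.0389
M diam 0.0454
L diam 0.0517
M diam side 0.0458
L diam side 0.0534
```

```bash
cat >> h.py <<'E'
def go(xyz,yaw=None,n=None,jaw=-1,step=.055,rs=.17):
    """rows to TCP xyz with tool-y line at world angle yaw (deg, mod 180), tool down"""
    s=sense(); R=rot(s); p=np.array(s["tcp_pos"])
    if yaw is None: yaw=np.degrees(np.arctan2(R[1,1],R[0,1]))
    cur=np.degrees(np.arctan2(R[1,1],R[0,1])); d=(yaw-cur+90)%180-90; yy=np.radians(cur+d)
    y=np.array([np.cos(yy),np.sin(yy),0]); z=np.array([0,0,-1.]); G=np.column_stack([np.cross(y,z),y,z])
    rv=Ro.from_matrix(R.T@G).as_rotvec(); D=np.array(xyz)-p
    n=n or max(1,int(np.ceil(max(np.abs(R.T@D).max()/step,np.linalg.norm(D)/.06,np.abs(rv).max()/rs))))
    cr=R.copy()
    print('from',p.round(4),'yaw',cur.round(1),'q6',round(s['q'][5],2),'turn',d.round(1),'n',n,'F',np.round(s['force'],1),'gap',round(s['finger_gap'],3),'t',s['t'])
    for i in range(n):
        l=cr.T@(D/n); print([*l.round(4).tolist(),*(rv/n).round(3).tolist(),jaw]); cr=cr@Ro.from_rotvec(rv/n).as_matrix()
E
python3 - <<'E'
from h import *
A=ld('scene0'); B=ld('side0')
a=lambda u,v:(u/3+200,v/3+150)
b=lambda u,v:(u/2.7+230,v/2.7+135)
p,q=atz(B,b(102,145),.158),atz(B,b(167,119),.158); print(p,q,np.degrees(np.arctan2(*(p-q)[1::-1])))
p,q=atz(A,a(408,58),.167),atz(A,a(416,100),.158); print(p,q,np.degrees(np.arctan2(*(p-q)[1::-1])))
go((.575,.06,.28),116)
E
```

```text
[0.63518702 0.07087641 0.158     ] [0.58101259 0.02588244 0.158     ] 39.71094712204726
[0.62520025 0.06292317 0.167     ] [0.583196   0.02421237 0.158     ] 42.6634254324727
from [0.1753 0.5993 0.2305] yaw 73.7 q6 -0.18 turn 42.3 n 12 F [-0.2 -0.3  0.3] gap 1.002 t 0.15
[-0.0446, -0.0338, -0.0041, -0.0, -0.0, -0.062, -1]
[-0.0424, -0.0365, -0.0041, -0.0, -0.0, -0.062, -1]
[-0.0401, -0.039, -0.0041, -0.0, -0.0, -0.062, -1]
[-0.0376, -0.0414, -0.0041, -0.0, -0.0, -0.062, -1]
[-0.035, -0.0436, -0.0041, -0.0, -0.0, -0.062, -1]
[-0.0323, -0.0457, -0.0041, -0.0, -0.0, -0.062, -1]
[-0.0294, -0.0476, -0.0041, -0.0, -0.0, -0.062, -1]
[-0.0264, -0.0493, -0.0041, -0.0, -0.0, -0.062, -1]
[-0.0233, -0.0508, -0.0041, -0.0, -0.0, -0.062, -1]
[-0.0202, -0.0522, -0.0041, -0.0, -0.0, -0.062, -1]
[-0.0169, -0.0533, -0.0041, -0.0, -0.0, -0.062, -1]
[-0.0136, -0.0543, -0.0041, -0.0, -0.0, -0.062, -1]
```

Call:
{"api": "apply_moves", "payload": {
  "plan": [
    [-0.0446, -0.0338, -0.0041, 0, 0, -0.062, -1],
    [-0.0424, -0.0365, -0.0041, 0, 0, -0.062, -1],
    [-0.04, -0.039, -0.0041, 0, 0, -0.062, -1],
    [-0.0376, -0.0414, -0.0041, 0, 0, -0.062, -1],
    [-0.035, -0.0436, -0.0041, 0, 0, -0.062, -1],
    [-0.0323, -0.0457, -0.0041, 0, 0, -0.062, -1],
    [-0.0294, -0.0476, -0.0041, 0, 0, -0.062, -1],
    [-0.0264, -0.0493, -0.0041, 0, 0, -0.062, -1]
  ]
}}

```text
t: 1.15
tcp_pos: [0.4432, 0.2391, 0.2642]
tool_rot: [-0.106, 0.994, 0.0, 0.0]
force: [0.3, 1.2, -0.1]
finger_gap: 1.001
gripper_force: 0.0
```

```bash
python3 -c "
from h import *
go((.609,.048,.28),131)"
```

```text
from [0.4432 0.2391 0.2642] yaw 102.2 q6 -1.51 turn 28.8 n 5 F [ 0.3  1.2 -0.1] gap 1.001 t 1.15
[-0.0243, -0.0444, -0.0032, 0.0, 0.0, -0.1, -1]
[-0.0198, -0.0466, -0.0032, 0.0, 0.0, -0.1, -1]
[-0.015, -0.0483, -0.0032, 0.0, 0.0, -0.1, -1]
[-0.0101, -0.0496, -0.0032, 0.0, 0.0, -0.1, -1]
[-0.005, -0.0503, -0.0032, 0.0, 0.0, -0.1, -1]
```

Call:
{"api": "apply_moves", "payload": {
  "plan": [
    [-0.0243, -0.0444, -0.0032, 0, 0, -0.1, -1],
    [-0.0198, -0.0466, -0.0032, 0, 0, -0.1, -1],
    [-0.015, -0.0483, -0.0032, 0, 0, -0.1, -1],
    [-0.0101, -0.0496, -0.0032, 0, 0, -0.1, -1],
    [-0.005, -0.05, -0.0032, 0, 0, -0.1, -1],
    [0, 0, 0, 0, 0, 0, -1],
    [0, 0, 0, 0, 0, 0, -1]
  ]
}}

```text
t: 2.02
tcp_pos: [0.6067, 0.0495, 0.2794]
tool_rot: [-0.348, 0.938, 0.001, -0.001]
force: [-0.1, -0.2, -0.3]
finger_gap: 1.002
gripper_force: 0.0
```

```bash
python3 -c "
from h import *
shot('wrist','w1',None,1.25)
go((.609,.048,.139),131)"
```

```text
from [0.6064 0.0501 0.2796] yaw 130.8 q6 -2.38 turn 0.2 n 3 F [ 1.  -0.1  0.4] gap 1.0 t 2.075
[-0.0003, -0.0012, 0.0469, 0.001, -0.0, -0.001, -1]
[-0.0002, -0.0012, 0.0469, 0.001, -0.0, -0.001, -1]
[-0.0002, -0.0011, 0.0469, 0.001, -0.0, -0.001, -1]
```

View pics/w1.png

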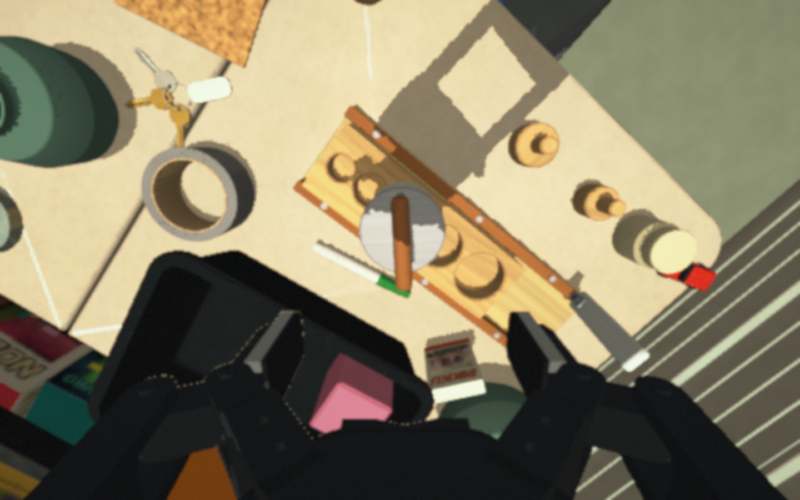

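```bash
cat > m2.py <<'E'
from h import *
A=ld('scene0'); B=ld('side0'); W=ld('w1')
a=lambda u,v:(u/3+200,v/3+150)
b=lambda u,v:(u/2.7+230,v/2.7+135)
w=lambda u,v:(u/1.25,v/1.25)
for n,p,q,r in (('knobS',(193,172),(307,340),(617,207)),('knobM',(271,212),(300,264),(546,146)),('handle',(412,78),(134,132),(402,243)),('tip',(198,34),(182,322),(635,360)),('jar',(132,147),(320,398),(672,250))):
    x,e=tri([(A,a(*p)),(B,b(*q)),(W,w(*r))]); print(n,x.round(4),round(e,4)); x,e=tri([(A,a(*p)),(W,w(*r))]); print(n,x.round(4),round(e,4))
f=lambda z,*P:[atz(W,w(*p),z).round(4)[:2].tolist() for p in P]
print('bar',f(.165,(401,197),(404,290)))
print('rail near outer edge top',f(.024,(358,107),(577,293)),'far',f(.024,(295,187),(500,342)))
print('holes',f(.048,(343,166),(370,186),(440,244),(480,271)))
E
python3 m2.py
```

```text
knobS [0.4546 0.2089 0.0617] 0.003
knobS [0.4539 0.2069 0.0644] 0.002
knobM [0.4585 0.1082 0.0596] 0.0018
knobM [0.4588 0.1092 0.0576] 0.0007
handle [0.6089 0.0477 0.1579] 0.0017
handle [0.6078 0.0469 0.1598] 0.0011
tip [0.556  0.2845 0.1439] 0.004
tip [0.5554 0.2814 0.147 ] 0.0028
jar [0.4464 0.2841 0.0669] 0.0045
jar [0.446  0.2846 0.0663] 0.0044
bar [[0.5799, 0.0231], [0.6349, 0.0733]]
rail near outer edge top [[0.5535, -0.0612], [0.5441, 0.2792]] far [[0.6661, -0.0629], [0.6556, 0.256]]
holes [[0.6085, -0.0337], [0.6062, 0.0008], [0.605, 0.1007], [0.5988, 0.1571]]
```

Call:
{"api": "apply_moves", "payload": {
  "plan": [
    [0, -0.001, 0.047, 0, 0, -0.015, -1],
    [0, -0.001, 0.047, 0, 0, -0.012, -1],
    [0, -0.001, 0.044, 0, 0, 0, -1],
    [0, 0, 0, 0, 0, 0, 1],
    [0, 0, 0, 0, 0, 0, 1],
    [0, 0, 0, 0, 0, 0, 1],
    [0, 0, 0, 0, 0, 0, 1],
    [0, 0, 0, 0, 0, 0, 1]
  ],
  "force": 50
}}

```text
t: 3.08
tcp_pos: [0.6102, 0.0475, 0.1439]
tool_rot: [-0.361, 0.933, -0.0, 0.001]
force: [-2.6, 2.1, 6.3]
finger_gap: 0.156
gripper_force: 52.4
```

Call:
{"api": "apply_moves", "payload": {
  "plan": [
    [0, 0, -0.015, 0, 0, 0, 1],
    [0, 0, -0.03, 0, 0, 0, 1],
    [0, 0, -0.04, 0, 0, 0, 1],
    [0, 0, 0, 0, 0, 0, 1]
  ]
}}

```text
t: 3.58
tcp_pos: [0.612, 0.0467, 0.2311]
tool_rot: [-0.361, 0.933, -0.002, 0.004]
force: [0.7, 0.2, -1.4]
finger_gap: 0.148
gripper_force: 51.3
```

```bash
python3 -c "
from h import *
go((.552,-.266,.2),None,jaw=1,step=.045)
print(sense()['gripper_force'])"
```

```text
from [0.612  0.0467 0.2311] yaw 132.3 q6 -2.41 turn 0.0 n 6 F [ 0.7  0.2 -1.4] gap 0.148 t 3.575
[0.0425, -0.0318, 0.0052, -0.001, 0.001, 0.0, 1]
[0.0425, -0.0318, 0.0052, -0.001, 0.001, 0.0, 1]
[0.0425, -0.0318, 0.0052, -0.001, 0.001, 0.0, 1]
[0.0425, -0.0318, 0.0052, -0.001, 0.001, 0.0, 1]
[0.0425, -0.0318, 0.0052, -0.001, 0.001, 0.0, 1]
[0.0425, -0.0318, 0.0052, -0.001, 0.001, 0.0, 1]
51.300432085990906
```

```bash
python3 -c "
from h import *
go((.552,-.266,.19),100,n=8,jaw=1)"
```

```text
from [0.612  0.0467 0.2311] yaw 132.3 q6 -2.41 turn -32.3 n 8 F [ 0.7  0.2 -1.4] gap 0.148 t 3.575
[0.0319, -0.0238, 0.0051, -0.001, 0.001, 0.07, 1]
[0.0301, -0.026, 0.0051, -0.001, 0.001, 0.07, 1]
[0.0282, -0.0281, 0.0051, -0.001, 0.001, 0.07, 1]
[0.0262, -0.03, 0.0051, -0.001, 0.001, 0.07, 1]
[0.024, -0.0318, 0.0051, -0.001, 0.001, 0.07, 1]
[0.0217, -0.0334, 0.0051, -0.001, 0.001, 0.07, 1]
[0.0193, -0.0348, 0.0051, -0.001, 0.001, 0.07, 1]
[0.0168, -0.0361, 0.0051, -0.001, 0.001, 0.07, 1]
```

Call:
{"api": "apply_moves", "payload": {
  "plan": [
    [0.0319, -0.0238, 0.0051, 0, 0, 0.07, 1],
    [0.03, -0.026, 0.0051, 0, 0, 0.07, 1],
    [0.0282, -0.0281, 0.0051, 0, 0, 0.07, 1],
    [0.0262, -0.03, 0.0051, 0, 0, 0.07, 1],
    [0.024, -0.0318, 0.0051, 0, 0, 0.07, 1],
    [0.0217, -0.0334, 0.0051, 0, 0, 0.07, 1],
    [0.0193, -0.0348, 0.0051, 0, 0, 0.07, 1],
    [0.0168, -0.0361, 0.0051, 0, 0, 0.07, 1]
  ]
}}

```text
t: 4.58
tcp_pos: [0.5483, -0.2664, 0.1846]
tool_rot: [-0.088, 0.996, 0.001, -0.001]
force: [-0.3, -0.4, -3.1]
finger_gap: 0.153
gripper_force: 51.4
```

Call:
{"api": "apply_moves", "payload": {
  "plan": [
    [0, 0, 0.03, 0, 0, 0, 1],
    [0, 0, 0.03, 0, 0, 0, 1],
    [0, 0, 0.015, 0, 0, 0, 1],
    [0, 0, 0, 0, 0, 0, 1],
    [0, 0, 0, 0, 0, 0, 1]
  ]
}}

```text
t: 5.2
tcp_pos: [0.5504, -0.2659, 0.1121]
tool_rot: [-0.089, 0.996, -0.001, 0.001]
force: [-0.0, 0.4, -2.1]
finger_gap: 0.155
gripper_force: 51.3
```

```bash
python3 -c "
from h import *
shot('wrist','w2',None,1.0)
go((.552,-.266,.101),None,jaw=1)"
```

```text
from [ 0.5506 -0.266   0.1124] yaw 100.2 q6 -2.38 turn 0.0 n 1 F [ 0.1 -0.5 -1.5] gap 0.153 t 5.25
[-0.0014, -0.0002, 0.0115, -0.002, 0.002, 0.0, 1]
```

View pics/w2.png

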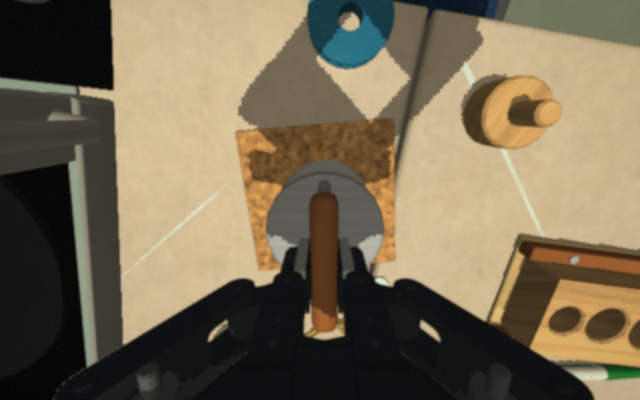

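```bash
python3 -c "
from h import *
W=ld('w2')
f=[atz(W,p,.004).round(4)[:2] for p in ((237,130),(394,118),(260,270),(395,265))]
print(f)
d=f[1]-f[0]; d/=np.linalg.norm(d); n=np.array([-d[1],d[0]]); n*=np.sign(n[0]); print('centre',(f[0]+f[1])/2+n*.07,np.linalg.norm(f[1]-f[0]))
print('knobL',atz(W,(547,111),.066)[:2], 'body', [atz(W,p,.036) for p in ((483,111),(540,111))], 'spool', atz(W,(349,20),.022))
"
```

```text
[array([ 0.5028, -0.3519]), array([ 0.4686, -0.2194]), array([ 0.6375, -0.3166]), array([ 0.6073, -0.1824])]
centre [ 0.55347861 -0.26815544] 0.13684257378462303
knobL [ 0.44876274 -0.13823243] body [array([ 0.45287013, -0.16283168,  0.036     ]), array([ 0.44527973, -0.12091096,  0.036     ])] spool [ 0.40850156 -0.2731937   0.022     ]
```

Call:
{"api": "apply_moves", "payload": {
  "plan": [
    [-0.002, 0, 0.006, 0, 0, 0, 1],
    [-0.001, 0, 0.003, 0, 0, 0, 1],
    [0, 0, 0.002, 0, 0, 0, 1],
    [0, 0, 0, 0, 0, 0, 1],
    [0, 0, 0, 0, 0, 0, 1]
  ]
}}

```text
t: 5.88
tcp_pos: [0.5527, -0.2651, 0.1003]
tool_rot: [-0.089, 0.996, 0.0, -0.0]
force: [0.0, -0.6, -2.2]
finger_gap: 0.152
gripper_force: 51.3
```

Call:
{"api": "apply_moves", "payload": {
  "plan": [
    [0, 0, 0.001, 0, 0, 0, 1],
    [0, 0, 0.001, 0, 0, 0, 1],
    [0, 0, 0, 0, 0, 0, 1],
    [0, 0, 0, 0, 0, 0, 1]
  ]
}}

```text
t: 6.38
tcp_pos: [0.5529, -0.2651, 0.1]
tool_rot: [-0.089, 0.996, -0.0, 0.0]
force: [-2.1, 2.0, 7.3]
finger_gap: 0.157
gripper_force: 52.5
```

Contact. Release and rise.

Call:
{"api": "apply_moves", "payload": {
  "plan": [
    [0, 0, 0, 0, 0, 0, 0.6],
    [0, 0, 0, 0, 0, 0, 0],
    [0, 0, 0, 0, 0, 0, -0.6],
    [0, 0, 0, 0, 0, 0, -1],
    [0, 0, 0, 0, 0, 0, -1],
    [0, 0, -0.03, 0, 0, 0, -1],
    [0, 0, -0.055, 0, 0, 0, -1],
    [0, 0, -0.05, 0, 0, 0, -1]
  ]
}}

```text
t: 7.38
tcp_pos: [0.5526, -0.2651, 0.2347]
tool_rot: [-0.089, 0.996, 0.0, -0.0]
force: [-0.0, -1.4, -0.3]
finger_gap: 1.001
gripper_force: 0.0
```

```bash
python3 - <<'E'
from h import *
W=ld('w2')
go((.505,.2845,.23),180,jaw=1)
E
```

```text
from [ 0.5526 -0.2651  0.2347] yaw 100.2 q6 -2.38 turn 79.8 n 10 F [-0.  -1.4 -0.3] gap 1.001 t 7.375
[-0.0051, 0.0549, 0.0005, 0.0, -0.0, -0.139, 1]
[-0.0126, 0.0537, 0.0005, 0.0, -0.0, -0.139, 1]
[-0.02, 0.0514, 0.0005, 0.0, -0.0, -0.139, 1]
[-0.0269, 0.0482, 0.0005, 0.0, -0.0, -0.139, 1]
[-0.0333, 0.044, 0.0005, 0.0, -0.0, -0.139, 1]
[-0.0391, 0.0389, 0.0005, 0.0, -0.0, -0.139, 1]
[-0.0441, 0.0331, 0.0005, 0.0, -0.0, -0.139, 1]
[-0.0483, 0.0267, 0.0005, 0.0, -0.0, -0.139, 1]
[-0.0515, 0.0197, 0.0005, 0.0, -0.0, -0.139, 1]
[-0.0538, 0.0123, 0.0005, 0.0, -0.0, -0.139, 1]
```

```bash
python3 - <<'E'
from h import *
go((.495,.284,.21),91.7,jaw=1,n=10)
E
```

```text
from [ 0.5526 -0.2651  0.2347] yaw 100.2 q6 -2.38 turn -8.5 n 10 F [-0.  -1.4 -0.3] gap 1.001 t 7.375
[-0.0041, 0.0551, 0.0025, 0.0, -0.0, 0.015, 1]
[-0.0032, 0.0551, 0.0025, 0.0, -0.0, 0.015, 1]
[-0.0024, 0.0552, 0.0025, 0.0, -0.0, 0.015, 1]
[-0.0016, 0.0552, 0.0025, 0.0, -0.0, 0.015, 1]
[-0.0008, 0.0552, 0.0025, 0.0, -0.0, 0.015, 1]
[0.0, 0.0552, 0.0025, 0.0, -0.0, 0.015, 1]
[0.0009, 0.0552, 0.0025, 0.0, -0.0, 0.015, 1]
[0.0017, 0.0552, 0.0025, 0.0, -0.0, 0.015, 1]
[0.0025, 0.0552, 0.0025, 0.0, -0.0, 0.015, 1]
[0.0033, 0.0551, 0.0025, 0.0, -0.0, 0.015, 1]
```

Call:
{"api": "apply_moves", "payload": {
  "plan": [
    [-0.0041, 0.055, 0.0025, 0, 0, 0.015, 1],
    [-0.0032, 0.055, 0.0025, 0, 0, 0.015, 1],
    [-0.0024, 0.055, 0.0025, 0, 0, 0.015, 1],
    [-0.0016, 0.055, 0.0025, 0, 0, 0.015, 1],
    [-0.0008, 0.055, 0.0025, 0, 0, 0.015, 1],
    [0, 0.055, 0.0025, 0, 0, 0.015, 1],
    [0.0009, 0.055, 0.0025, 0, 0, 0.015, 1],
    [0.0017, 0.055, 0.0025, 0, 0, 0.015, 1]
  ]
}}

```text
t: 8.38
tcp_pos: [0.5067, 0.1746, 0.2134]
tool_rot: [-0.029, 1.0, -0.0, 0.0]
force: [0.2, 0.4, 0.0]
finger_gap: 0.001
gripper_force: 0.0
```

Call:
{"api": "apply_moves", "payload": {
  "plan": [
    [0.0025, 0.055, 0.0025, 0, 0, 0.015, 1],
    [0.0033, 0.055, 0.0025, 0, 0, 0.015, 1],
    [0, 0, 0, 0, 0, 0, 1],
    [0, 0, 0, 0, 0, 0, 1]
  ]
}}

```text
t: 8.88
tcp_pos: [0.4952, 0.2822, 0.2081]
tool_rot: [-0.015, 1.0, -0.0, -0.0]
force: [0.0, -0.9, 1.2]
finger_gap: 0.0
gripper_force: 0.0
```

```bash
python3 - <<'E'
from h import *
shot('wrist','w3',None,1.0)
go((.505,.284,.108),91.7,jaw=1)
E
```

```text
from [0.4955 0.2816 0.2082] yaw 91.6 q6 -1.28 turn 0.1 n 2 F [-0.6  0.6  0.2] gap -0.005 t 8.925
[-0.0048, 0.0011, 0.0501, -0.0, -0.0, -0.001, 1]
[-0.0048, 0.0011, 0.0501, -0.0, -0.0, -0.001, 1]
```

View pics/w3.png

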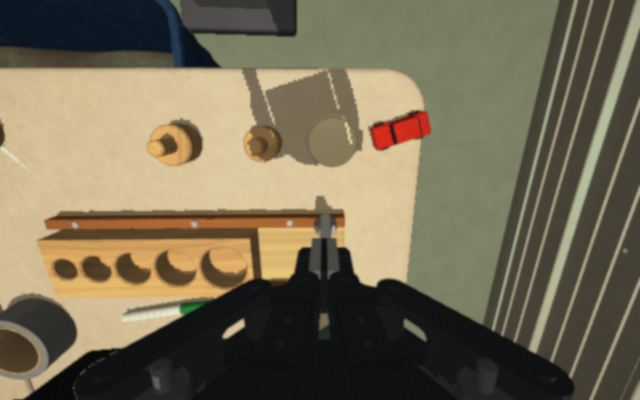

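```bash
python3 - <<'E'
from h import *
W=ld('w3')
f=lambda z,*P:[atz(W,p,z).round(4)[:2].tolist() for p in P]
print('hinge',f(.024,(325,222)),'flag proj',proj(W,(.551,.284,.036)).round(0),'tcp',proj(W,sense()['tcp_pos']).round(0))
print('rail near outer',f(.024,(48,220),(343,212)))
print('block near top corners',f(.048,(40,240),(252,236)),'guide +y end near',f(.006,(344,232)))
print('holes',f(.048,(65,269),(97,269),(133,267),(176,268),(223,265)))
print('knobs',f(.066,(156,146),(258,146)),'car',f(.014,(401,130)))
E
```

```text
hinge [[0.5491, 0.2853]] flag proj [324. 227.] tcp [323. 253.]
rail near outer [[0.5567, -0.0624], [0.5351, 0.3072]]
block near top corners [[0.5726, -0.0534], [0.5599, 0.199]] guide +y end near [[0.5698, 0.3115]]
holes [[0.6111, -0.0332], [0.6099, 0.0062], [0.6058, 0.051], [0.6056, 0.1036], [0.5998, 0.1617]]
knobs [[0.4554, 0.1114], [0.4523, 0.2143]] car [[0.4346, 0.3711]]
```

Call:
{"api": "apply_moves", "payload": {
  "plan": [
    [-0.004, 0.002, 0.05, 0, 0, 0, 1],
    [-0.004, 0, 0.05, 0, 0, 0, 1],
    [0, 0, 0, 0, 0, 0, 1]
  ]
}}

```text
t: 9.3
tcp_pos: [0.5012, 0.282, 0.105]
tool_rot: [-0.013, 1.0, -0.002, -0.004]
force: [-0.7, 0.9, -0.3]
finger_gap: -0.0
gripper_force: 0.0
```

Call:
{"api": "apply_moves", "payload": {
  "plan": [
    [-0.025, 0.001, 0, 0, 0, 0, 1],
    [-0.018, 0, 0.001, 0, 0, 0, 1],
    [-0.018, 0, 0.003, 0, 0, 0, 1],
    [-0.016, 0, 0.009, 0, 0, 0, 1],
    [-0.014, 0, 0.012, 0, 0, 0, 1],
    [-0.01, 0, 0.0145, 0, 0, 0, 1],
    [-0.006, 0, 0.011, 0, 0, 0, 1],
    [0, 0, 0.005, 0, 0, 0, 1]
  ]
}}

```text
t: 10.3
tcp_pos: [0.6104, 0.2886, 0.0514]
tool_rot: [-0.014, 1.0, -0.0, -0.0]
force: [1.2, 0.9, 1.8]
finger_gap: -0.002
gripper_force: 0.8
```

Call:
{"api": "apply_moves", "payload": {
  "plan": [
    [0, 0, 0.002, 0, 0, 0, 1],
    [0, 0, 0.001, 0, 0, 0, 1],
    [0, 0, 0, 0, 0, 0, 1]
  ]
}}

```text
t: 10.68
tcp_pos: [0.6096, 0.2887, 0.0498]
tool_rot: [-0.014, 1.0, -0.0, -0.001]
force: [0.2, 0.6, -0.2]
finger_gap: 0.004
gripper_force: 0.1
```

Call:
{"api": "apply_moves", "payload": {
  "plan": [
    [0, 0, 0.002, 0, 0, 0, 1],
    [0, 0, 0.002, 0, 0, 0, 1],
    [0, 0, 0, 0, 0, 0, 1]
  ]
}}

```text
t: 11.05
tcp_pos: [0.6098, 0.2888, 0.0488]
tool_rot: [-0.014, 1.0, -0.0, -0.0]
force: [-3.8, -1.0, 14.8]
finger_gap: 0.003
gripper_force: 7.4
```

Call:
{"api": "apply_moves", "payload": {
  "plan": [
    [0, 0, -0.05, 0, 0, 0, 1],
    [0, -0.02, -0.05, 0, 0, 0, 1],
    [0, -0.055, -0.05, 0, 0, 0, 1],
    [0, -0.06, 0, 0, 0, 0, 1],
    [0, -0.06, 0, 0, 0, 0, 1],
    [0, -0.06, 0, 0, 0, 0, 1],
    [0, -0.06, 0, 0, 0, 0, 1],
    [0, -0.055, 0, 0, 0, 0, 1]
  ]
}}

```text
t: 12.05
tcp_pos: [0.62, -0.0742, 0.1878]
tool_rot: [-0.014, 1.0, 0.0, -0.0]
force: [1.2, -0.1, -0.2]
finger_gap: 0.002
gripper_force: 0.0
```

Call:
{"api": "apply_moves", "payload": {
  "plan": [
    [0, -0.02, 0, 0, 0, 0, 1],
    [0, 0, 0, 0, 0, 0, 1],
    [0, 0, 0, 0, 0, 0, 1]
  ]
}}

```text
t: 12.42
tcp_pos: [0.6207, -0.0906, 0.1876]
tool_rot: [-0.015, 1.0, 0.001, -0.001]
force: [-0.5, 0.2, -0.2]
finger_gap: 0.003
gripper_force: 0.0
```

```bash
python3 - <<'E'
from h import *
shot('wrist','w4',None,1.25)
go((.61,-.11,.1),None,jaw=1)
E
```

```text
from [ 0.6208 -0.0903  0.1877] yaw 91.7 q6 -1.92 turn 0.0 n 2 F [-0.2  0.3  0.6] gap -0.002 t 12.475
[0.0057, -0.0097, 0.0438, 0.0, -0.0, 0.0, 1]
[0.0057, -0.0097, 0.0439, 0.0, -0.0, 0.0, 1]
```

View pics/w4.png

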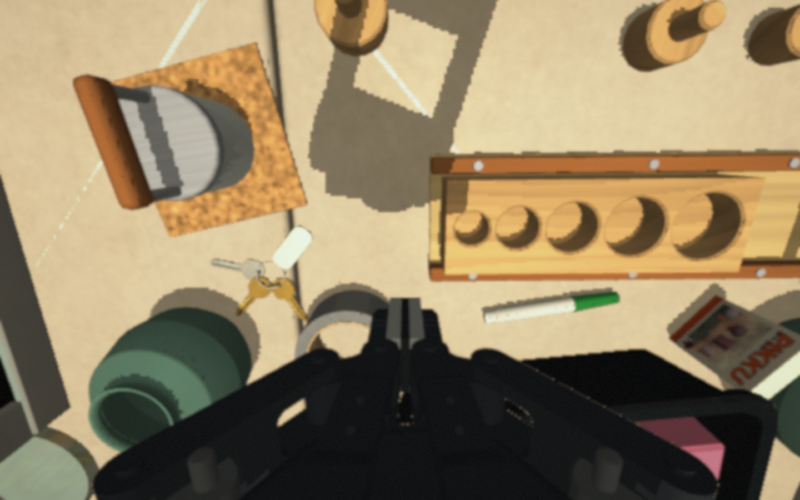

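```bash
python3 - <<'E'
from h import *
W=ld('w4'); w=lambda u,v:(u/1.25,v/1.25)
f=lambda z,*P:[atz(W,w(*p),z).round(4)[:2].tolist() for p in P]
print('near outer',f(.024,(432,157),(795,151)),'far outer',f(.024,(430,280),(800,276)))
print('block top',f(.048,(443,176),(762,177),(443,275),(740,271)))
print('holes',f(.048,(472,226),(518,227),(573,227),(637,225),(707,225)))
E
```

```text
near outer [[0.5559, -0.0691], [0.5417, 0.2387]] far outer [[0.6682, -0.065], [0.654, 0.2843]]
block top [[0.5695, -0.0615], [0.5626, 0.1934], [0.6537, -0.0562], [0.6425, 0.2009]]
holes [[0.6095, -0.0348], [0.6092, 0.0035], [0.6078, 0.0494], [0.6046, 0.1023], [0.6029, 0.1606]]
```

```bash
python3 - <<'E'
from h import *
go((.613,-.108,.025),92.5,jaw=1,n=4)
E
```

```text
from [ 0.6208 -0.0903  0.1877] yaw 91.7 q6 -1.92 turn 0.8 n 4 F [-0.2  0.3  0.6] gap -0.002 t 12.475
[0.0021, -0.0044, 0.0407, 0.0, -0.0, -0.003, 1]
[0.0021, -0.0044, 0.0407, 0.0, -0.0, -0.003, 1]
[0.0021, -0.0044, 0.0407, 0.0, -0.0, -0.003, 1]
[0.0021, -0.0044, 0.0407, 0.0, -0.0, -0.003, 1]
```

Call:
{"api": "apply_moves", "payload": {
  "plan": [
    [0.004, -0.009, 0.04, 0, 0, -0.006, 1],
    [0.004, -0.009, 0.04, 0, 0, -0.006, 1],
    [0, 0, 0.04, 0, 0, 0, 1],
    [0, 0, 0.041, 0, 0, 0, 1],
    [0, 0, 0, 0, 0, 0, 1],
    [0, 0.015, 0, 0, 0, 0, 1],
    [0, 0.01, 0, 0, 0, 0, 1],
    [0, 0.005, 0, 0, 0, 0, 1]
  ]
}}

```text
t: 13.48
tcp_pos: [0.6133, -0.0794, 0.0286]
tool_rot: [-0.021, 1.0, -0.0, 0.001]
force: [0.1, -0.7, -0.3]
finger_gap: 0.002
gripper_force: 0.0
```

Call:
{"api": "apply_moves", "payload": {
  "plan": [
    [0, 0.008, 0, 0, 0, 0, 1],
    [0, 0.008, 0, 0, 0, 0, 1],
    [0, 0.01, 0, 0, 0, 0, 1],
    [0, 0.01, 0, 0, 0, 0, 1],
    [0, 0.01, 0, 0, 0, 0, 1],
    [0, 0.01, 0, 0, 0, 0, 1],
    [0, 0.01, 0, 0, 0, 0, 1],
    [0, 0.008, 0, 0, 0, 0, 1]
  ]
}}

```text
t: 14.48
tcp_pos: [0.6108, -0.0078, 0.0277]
tool_rot: [-0.02, 1.0, -0.001, 0.001]
force: [0.2, -5.3, 3.3]
finger_gap: 0.003
gripper_force: 2.8
```

Call:
{"api": "apply_moves", "payload": {
  "plan": [
    [0, 0.006, 0, 0, 0, 0, 1],
    [0, 0.005, 0, 0, 0, 0, 1],
    [0, 0.003, 0, 0, 0, 0, 1],
    [0, 0.002, 0, 0, 0, 0, 1]
  ]
}}

```text
t: 14.98
tcp_pos: [0.6101, 0.008, 0.0277]
tool_rot: [-0.02, 1.0, -0.001, 0.001]
force: [0.1, -6.0, 3.7]
finger_gap: 0.003
gripper_force: 2.9
```

Call:
{"api": "apply_moves", "payload": {
  "plan": [
    [0, 0.002, 0, 0, 0, 0, 1],
    [0, 0.002, 0, 0, 0, 0, 1],
    [0, 0.001, 0, 0, 0, 0, 1]
  ]
}}

```text
t: 15.35
tcp_pos: [0.6099, 0.0129, 0.0277]
tool_rot: [-0.02, 1.0, -0.001, 0.001]
force: [0.7, -6.2, 3.8]
finger_gap: 0.001
gripper_force: 2.9
```

Call:
{"api": "apply_moves", "payload": {
  "plan": [
    [0, 0.002, 0, 0, 0, 0, 1],
    [0, 0.002, 0, 0, 0, 0, 1],
    [0, 0, 0, 0, 0, 0, 1]
  ]
}}

```text
t: 15.72
tcp_pos: [0.6101, 0.014, 0.0278]
tool_rot: [-0.021, 1.0, -0.003, 0.001]
force: [-1.1, -14.0, 3.8]
finger_gap: -0.001
gripper_force: 7.2
```

Call:
{"api": "apply_moves", "payload": {
  "plan": [
    [0, 0.001, 0, 0, 0, 0, 1],
    [0, 0, 0, 0, 0, 0, 1],
    [0, -0.012, 0, 0, 0, 0, 1],
    [0, -0.025, 0, 0, 0, 0, 1],
    [0, 0, -0.05, 0, 0, 0, 1],
    [0.01, 0.02, -0.06, 0, 0, 0, -1],
    [0.04, 0.04, -0.06, 0, 0, 0, -1],
    [0.05, 0.04, -0.03, 0, 0, 0, -1]
  ]
}}

```text
t: 16.73
tcp_pos: [0.5232, 0.0649, 0.2097]
tool_rot: [-0.019, 1.0, 0.0, 0.002]
force: [0.7, 1.5, -1.2]
finger_gap: 0.636
gripper_force: 0.0
```

Call:
{"api": "apply_moves", "payload": {
  "plan": [
    [0.04, 0.05, 0, 0, 0, 0, -1],
    [0, 0.03, 0, 0, 0, 0, -1],
    [0, 0, 0, 0, 0, 0, -1],
    [0, 0, 0, 0, 0, 0, -1]
  ]
}}

```text
t: 17.23
tcp_pos: [0.4802, 0.141, 0.2072]
tool_rot: [-0.02, 1.0, -0.0, -0.0]
force: [-0.2, -0.8, -0.2]
finger_gap: 0.997
gripper_force: 0.0
```

```bash
python3 - <<'E'
from h import *
shot('wrist','w5',None,1.25)
shot('side','s5'); shot('scene','c5')
go((.46,.11,.2),None)
E
```

```text
from [0.4805 0.1403 0.2071] yaw 92.2 q6 -1.55 turn 0.0 n 1 F [-0.9 -0.3 -0.6] gap 0.995 t 17.375
[0.0217, -0.0295, 0.0071, -0.0, -0.001, -0.0, -1]
```

View pics/w5.png

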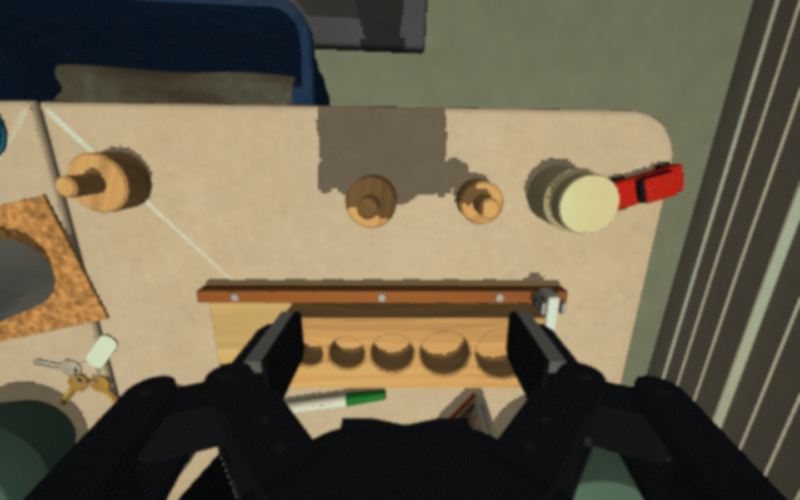

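```bash
cat > m3.py <<'E'
from h import *
W=ld('w5'); w=lambda u,v:(u/1.25,v/1.25)
f=lambda z,*P:[atz(W,w(*p),z).round(4)[:2].tolist() for p in P]
print('knob tops',f(.066,(367,208),(488,208),(67,187)))
print('hole 1..4',f(.048,(349,351),(393,351),(445,351)))
print('jar',f(.066,(587,203)))
import sys
g=cv2.imread('pics/raw_w5.png')
# circles by Hough for body tops
for n,c in dict(M=(372,200),S=(480,201),L=(102,180)).items():
    u,v=w(*c); x0,y0=int(u)-30,int(v)-30
    r=cv2.cvtColor(g[y0:y0+60,x0:x0+60],cv2.COLOR_BGR2GRAY); r=cv2.resize(r,None,fx=4,fy=4,interpolation=cv2.INTER_CUBIC)
    h=cv2.HoughCircles(r,cv2.HOUGH_GRADIENT,1,20,param1=80,param2=15,minRadius=50,maxRadius=110)
    for q in (h[0][:3] if h is not None else []):
        cc=(q[0]/4+x0,q[1]/4+y0); rr=q[2]/4
        for z in (.036,):
            d=np.linalg.norm(atz(W,(cc[0]+rr,cc[1]),z)-atz(W,(cc[0]-rr,cc[1]),z)); print(n,z,atz(W,cc,z)[:2].round(4),'diam',d.round(4))
for f0,u in (('c5','scene'),('s5','side')): pass
E
python3 m3.py
```

```text
knob tops [[0.4572, 0.109], [0.4532, 0.2085], [0.45, -0.1333]]
hole 1..4 [[0.605, 0.0906], [0.6032, 0.1344], [0.6011, 0.1862]]
jar [[0.4457, 0.2892]]
M 0.036 [0.4568 0.1096] diam 0.0468
M 0.036 [0.4562 0.1034] diam 0.0343
M 0.036 [0.4543 0.1155] diam 0.0374
S 0.036 [0.4508 0.2012] diam 0.0314
L 0.036 [ 0.4531 -0.1472] diam 0.0382
L 0.036 [ 0.4519 -0.132 ] diam 0.0482
L 0.036 [ 0.4591 -0.1519] diam 0.0325
```

Call:
{"api": "apply_moves", "payload": {
  "plan": [
    [0.022, -0.03, 0.04, 0, 0, 0, 0],
    [0, 0, 0.045, 0, 0, 0, 0],
    [0, 0, 0, 0, 0, 0, 0],
    [0, 0, 0, 0, 0, 0, 0]
  ]
}}

```text
t: 17.88
tcp_pos: [0.4607, 0.11, 0.1232]
tool_rot: [-0.02, 1.0, 0.0, 0.001]
force: [-0.3, -0.5, 0.2]
finger_gap: 0.502
gripper_force: 0.0
```

```bash
python3 - <<'E'
from h import *
shot('wrist','w6',None,1.25)
go((.457,.109,.04),None)
W=ld('w6'); print(proj(W,(.457,.109,.066))*1.25,proj(W,(.457,.109,.036))*1.25, proj(W,sense()['tcp_pos'])*1.25)
E
```

```text
from [0.461  0.1102 0.1237] yaw 92.3 q6 -1.61 turn 0.0 n 2 F [0.1 0.1 1. ] gap 0.503 t 17.925
[0.0022, -0.0005, 0.0418, -0.0, 0.002, 0.0, -1]
[0.0021, -0.0005, 0.0419, -0.0, 0.002, 0.0, -1]
[403.60678177 265.68377545] [403.68474468 251.06177262] [405.61079934 316.98975493]
```

View pics/w6.png

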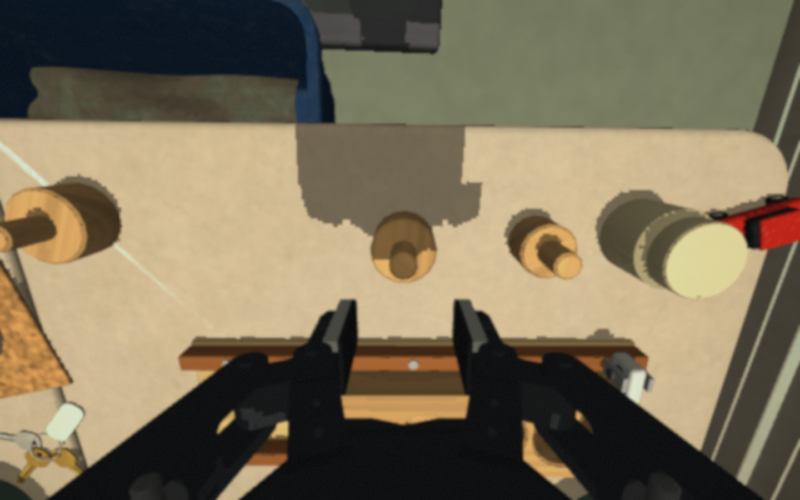

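Call:
{"api": "apply_moves", "payload": {
  "plan": [
    [0.003, -0.001, 0.04, 0, 0.004, 0, 0],
    [0.003, 0, 0.03, 0, 0, 0, 0],
    [0, 0, 0.0135, 0, 0, 0, 0],
    [0, 0, 0, 0, 0, 0, 0],
    [0, 0, 0, 0, 0, 0, 1],
    [0, 0, 0, 0, 0, 0, 1],
    [0, 0, 0, 0, 0, 0, 1],
    [0, 0, 0, 0, 0, 0, 1]
  ],
  "force": 40
}}

```text
t: 18.92
tcp_pos: [0.4544, 0.1091, 0.0401]
tool_rot: [-0.02, 1.0, -0.0, -0.0]
force: [0.2, -0.7, 6.5]
finger_gap: 0.194
gripper_force: 39.4
```

Call:
{"api": "apply_moves", "payload": {
  "plan": [
    [0, 0, -0.02, 0, 0, 0, 1],
    [0, 0, -0.05, 0, 0, 0, 1],
    [0, 0, -0.05, 0, 0, 0, 1],
    [0, 0, 0, 0, 0, 0, 1],
    [0, 0, 0, 0, 0, 0, 1]
  ]
}}

```text
t: 19.55
tcp_pos: [0.4531, 0.1091, 0.1588]
tool_rot: [-0.02, 1.0, -0.0, -0.002]
force: [-0.3, -0.7, -1.1]
finger_gap: 0.195
gripper_force: 39.4
```

```bash
python3 - <<'E'
from h import *
shot('wrist','w7',None,1.25)
go((.602,.187,.125),None,jaw=1)
E
```

```text
from [0.4526 0.1091 0.1581] yaw 92.3 q6 -1.61 turn 0.0 n 3 F [-1.2  0.3 -1.7] gap 0.195 t 19.6
[-0.0509, 0.024, 0.0107, 0.0, -0.002, 0.0, 1]
[-0.0509, 0.024, 0.0108, 0.0, -0.002, 0.0, 1]
[-0.0508, 0.024, 0.0109, 0.0, -0.002, 0.0, 1]
```

View pics/w7.png

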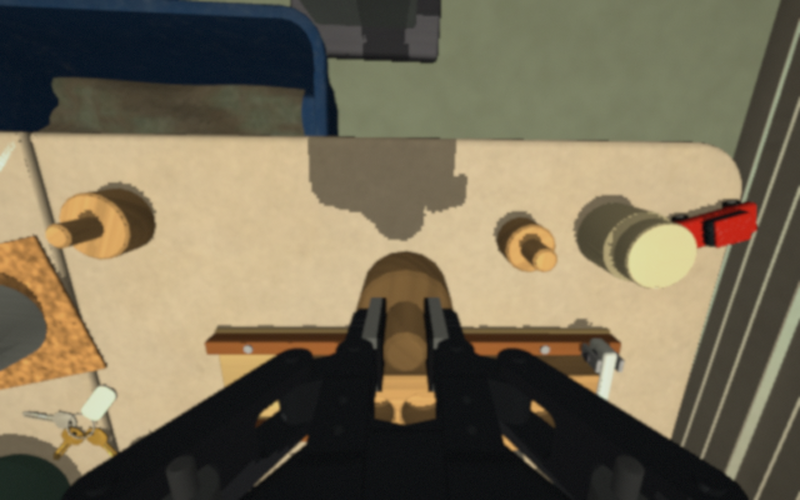

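```bash
python3 - <<'E'
from h import *
W=ld('w7'); s=sense(); p=np.array(s['tcp_pos']); R=rot(s); print(p)
th=np.linspace(0,2*np.pi,200)
for dx in (-.004,0,.004):
  o=[]
  for z in (.004,.040-.003,.040):
    r=.0235 if z<.04 else .0205
    P=[proj(W,p+R@np.array([dx+r*np.cos(t),r*np.sin(t),z]))*1.25 for t in th]; P=np.array(P); o.append((P[:,1].min().round(1),P[:,0].min().round(1),P[:,0].max().round(1)))
  kt=np.array([proj(W,p+R@np.array([dx+.009*np.cos(t),.009*np.sin(t),-.026]))*1.25 for t in th]); print(dx,o,'knobtop v',kt[:,1].min().round(1),kt[:,1].max().round(1))
# holes in c5/s5? stop face etc
E
```

```text
[0.45259602 0.10906651 0.15807584]
-0.004 [(np.float64(271.0), np.float64(355.3), np.float64(455.1)), (np.float64(249.6), np.float64(363.2), np.float64(446.9)), (np.float64(253.2), np.float64(369.0), np.float64(441.0))] knobtop v 334.4 374.5
0 [(np.float64(262.6), np.float64(354.9), np.float64(455.5)), (np.float64(242.5), np.float64(362.9), np.float64(447.1)), (np.float64(246.2), np.float64(368.8), np.float64(441.2))] knobtop v 325.0 365.9
0.004 [(np.float64(254.1), np.float64(354.5), np.float64(455.8)), (np.float64(235.3), np.float64(362.7), np.float64(447.4)), (np.float64(239.2), np.float64(368.6), np.float64(441.4))] knobtop v 315.5 357.1
```

```bash
python3 - <<'E'
from h import *
go((.645,.185,.168),92.5,jaw=1,n=5)
E
```

```text
from [0.4526 0.1091 0.1581] yaw 92.3 q6 -1.61 turn 0.2 n 5 F [-1.2  0.3 -1.7] gap 0.195 t 19.6
[-0.039, 0.0136, -0.0022, 0.0, -0.001, -0.001, 1]
[-0.0391, 0.0136, -0.0022, 0.0, -0.001, -0.001, 1]
[-0.0391, 0.0136, -0.0021, 0.0, -0.001, -0.001, 1]
[-0.0391, 0.0135, -0.0021, 0.0, -0.001, -0.001, 1]
[-0.0391, 0.0135, -0.002, 0.0, -0.001, -0.001, 1]
```

Call:
{"api": "apply_moves", "payload": {
  "plan": [
    [-0.039, 0.0136, -0.002, 0, 0, 0, 1],
    [-0.039, 0.0136, -0.002, 0, 0, 0, 1],
    [-0.039, 0.0136, -0.002, 0, 0, 0, 1],
    [-0.039, 0.0136, -0.002, 0, 0, 0, 1],
    [-0.039, 0.0136, -0.002, 0, 0, 0, 1],
    [0, 0, 0, 0, 0, 0, 1],
    [0, 0, 0, 0, 0, 0, 1]
  ]
}}

```text
t: 20.48
tcp_pos: [0.6438, 0.1846, 0.1655]
tool_rot: [-0.02, 1.0, -0.0, -0.005]
force: [-0.7, -0.5, -0.8]
finger_gap: 0.195
gripper_force: 39.4
```

```bash
python3 - <<'E'
from h import *
shot('wrist','w8',None,1.25)
go((.598,.187,.12),92.5,jaw=1)
E
```

```text
from [0.6437 0.1844 0.1661] yaw 92.3 q6 -1.5 turn 0.2 n 2 F [-0.3 -0.2 -1.7] gap 0.196 t 20.525
[0.0226, 0.0022, 0.0232, -0.0, -0.005, -0.002, 1]
[0.0227, 0.0023, 0.0231, -0.0, -0.005, -0.002, 1]
```

View pics/w8.png

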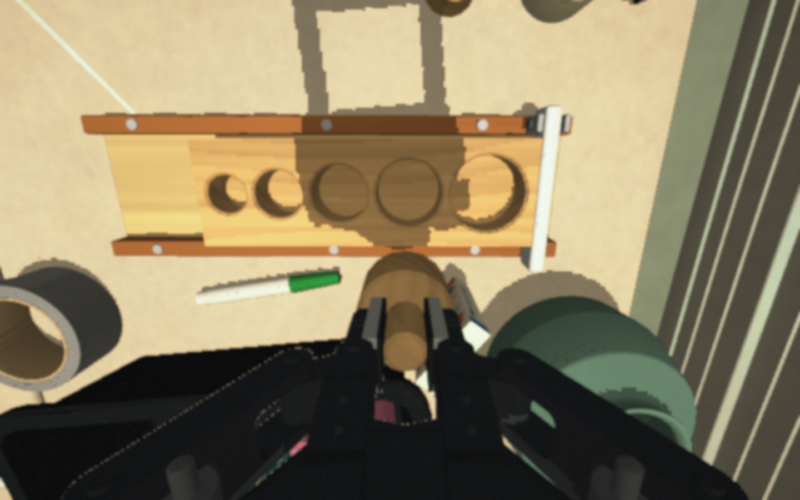

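```bash
python3 - <<'E'
from h import *
W=ld('w8'); g=cv2.cvtColor(cv2.imread('pics/raw_w8.png'),cv2.COLOR_BGR2GRAY)
w=lambda u,v:(u/1.25,v/1.25)
for p in ((228,193),(280,192),(341,191),(409,191),(488,191)): print(p,atz(W,w(*p),.048).round(4))
print('edges h3',[atz(W,w(*p),.048).round(4)[:2] for p in ((376,191),(442,191),(409,158),(409,224))])
print('edges h4',[atz(W,w(*p),.048).round(4)[:2] for p in ((448,191),(526,191),(488,152),(488,230))])
print('edges h2',[atz(W,w(*p),.048).round(4)[:2] for p in ((311,191),(370,191),(341,162),(341,221))])
print('block x',[atz(W,w(*p),.048).round(4)[:2] for p in ((190,140),(540,137),(204,246),(533,246))])
s=sense();p=np.array(s['tcp_pos']);R=rot(s);th=np.linspace(0,6.28,200)
for dx in (-.006,-.004,-.002,0):
  kt=np.array([proj(W,p+R@np.array([dx+.009*np.cos(t),.009*np.sin(t),-.026]))*1.25 for t in th]);b=np.array([proj(W,p+R@np.array([dx+.0235*np.cos(t),.0235*np.sin(t),.004]))*1.25 for t in th])
  b2=np.array([proj(W,p+R@np.array([dx+.0235*np.cos(t),.0235*np.sin(t),.037]))*1.25 for t in th])
  print(dx,kt.min(0),kt.max(0),b[:,1].min(),b2[:,1].min())
E
```

```text
(228, 193) [0.6084 0.0511 0.048 ]
(280, 192) [0.606  0.0899 0.048 ]
(341, 191) [0.6034 0.1353 0.048 ]
(409, 191) [0.6014 0.1859 0.048 ]
(488, 191) [0.599  0.2447 0.048 ]
edges h3 [array([0.6024, 0.1613]), array([0.6004, 0.2104]), array([0.5776, 0.1848]), array([0.6264, 0.187 ])]
edges h4 [array([0.6002, 0.2149]), array([0.5978, 0.2729]), array([0.5711, 0.2416]), array([0.6286, 0.2479])]
edges h2 [array([0.6044, 0.113 ]), array([0.6026, 0.1569]), array([0.5825, 0.1355]), array([0.6262, 0.135 ])]
block x [array([0.5716, 0.0278]), array([0.5593, 0.2776]), array([0.6504, 0.0282]), array([0.6399, 0.2844])]
-0.006 [381.71774147 341.4244592 ] [428.20279404 381.50776208] 276.8670945918938 254.54306807187209
-0.004 [381.62192664 336.77189599] [428.31031212 377.20660178] 272.7008291171524 251.00820693094715
-0.002 [381.52526988 332.07764649] [428.4187749  372.86839719] 268.50310641626675 247.45116228227585
0 [381.42776004 327.34114792] [428.52819488 368.49266768] 264.2735688642679 243.8717246450599
```

```bash
python3 - <<'E'
from h import *
go((.598,.186,.097),92.4,jaw=1,n=4)
E
```

```text
from [0.6437 0.1844 0.1661] yaw 92.3 q6 -1.5 turn 0.1 n 4 F [-0.3 -0.2 -1.7] gap 0.196 t 20.525
[0.0112, 0.0009, 0.0174, -0.0, -0.002, -0.0, 1]
[0.0113, 0.0009, 0.0173, -0.0, -0.002, -0.0, 1]
[0.0113, 0.0009, 0.0173, -0.0, -0.002, -0.0, 1]
[0.0114, 0.0009, 0.0173, -0.0, -0.002, -0.0, 1]
```

Call:
{"api": "apply_moves", "payload": {
  "plan": [
    [0.0225, 0.001, 0.005, 0, -0.004, 0, 1],
    [0.0225, 0.001, 0.02, 0, -0.004, 0, 1],
    [0, 0, 0.022, 0, 0, 0, 1],
    [0, 0, 0.022, 0, 0, 0, 1],
    [0, 0, 0, 0, 0, 0, 1],
    [0, 0, 0, 0, 0, 0, 1]
  ]
}}

```text
t: 21.28
tcp_pos: [0.6009, 0.1849, 0.0998]
tool_rot: [-0.02, 1.0, 0.0, 0.002]
force: [0.0, 0.1, -0.6]
finger_gap: 0.198
gripper_force: 39.4
```

Call:
{"api": "apply_moves", "payload": {
  "plan": [
    [0.003, 0.001, 0.003, 0, 0.003, 0, 1],
    [0, 0, 0.006, 0, 0, 0, 1],
    [0, 0, 0.006, 0, 0, 0, 1],
    [0, 0, 0.006, 0, 0, 0, 1]
  ]
}}

```text
t: 21.78
tcp_pos: [0.5986, 0.1859, 0.078]
tool_rot: [-0.02, 1.0, -0.0, 0.001]
force: [0.7, -1.4, 0.4]
finger_gap: 0.191
gripper_force: 39.5
```

Call:
{"api": "apply_moves", "payload": {
  "plan": [
    [0, 0, 0.006, 0, 0, 0, 1],
    [0, 0, 0.006, 0, 0, 0, 1],
    [0, 0, 0.005, 0, 0, 0, 1],
    [0, 0, 0.002, 0, 0, 0, 1],
    [0, 0, 0, 0, 0, 0, 1]
  ]
}}

```text
t: 22.4
tcp_pos: [0.5985, 0.1858, 0.0591]
tool_rot: [-0.02, 1.0, -0.0, 0.001]
force: [1.7, -1.4, -2.0]
finger_gap: 0.191
gripper_force: 39.3
```

Nearly home; release, then push the knob lightly home later if needed.

Call:
{"api": "apply_moves", "payload": {
  "plan": [
    [0, 0, 0.001, 0, 0, 0, 1],
    [0, 0, 0, 0, 0, 0, 0.4],
    [0, 0, 0, 0, 0, 0, 0],
    [0, 0, 0, 0, 0, 0, 0],
    [0, 0, -0.04, 0, 0, 0, 0],
    [0, 0, -0.05, 0, 0, 0, 0],
    [0.045, 0, -0.02, 0, 0, 0, 0],
    [0, 0, 0, 0, 0, 0, 0]
  ]
}}

```text
t: 23.4
tcp_pos: [0.5499, 0.1844, 0.1698]
tool_rot: [-0.021, 1.0, 0.0, -0.0]
force: [0.8, 0.7, 0.2]
finger_gap: 0.5
gripper_force: 0.0
```

```bash
python3 - <<'E'
from h import *
shot('wrist','w9'); shot('side','s9'); shot('scene','c9')
# S and L still in place? compare with first pictures; body brightness change
for a,b in (('scene0','c9'),('side0','s9')):
    d=cv2.absdiff(cv2.imread(f'pics/raw_{a}.png'),cv2.imread(f'pics/raw_{b}.png')).max(2)
    for n,X in dict(S=(.455,.2085,.03),M=(.457,.109,.03),L=(.45,-.136,.03),car=(.435,.37,.014),spool=(.408,-.272,.01)).items():
        u,v=proj(ld(b),X).astype(int); print(b,n,(u,v),d[v-8:v+9,u-8:u+9].mean().round(1))
go((.452,.2085,.12),92.5,jaw=0)
E
```

```text
c9 S (np.int64(264), np.int64(215)) 24.8
c9 M (np.int64(290), np.int64(227)) 56.8
c9 L (np.int64(358), np.int64(265)) 14.6
c9 car (np.int64(223), np.int64(202)) 12.5
c9 spool (np.int64(393), np.int64(303)) 11.0
s9 S (np.int64(343), np.int64(270)) 23.5
s9 M (np.int64(341), np.int64(242)) 54.4
s9 L (np.int64(341), np.int64(187)) 4.5
s9 car (np.int64(354), np.int64(331)) 4.1
s9 spool (np.int64(353), np.int64(169)) 3.9
from [0.5534 0.1842 0.1681] yaw 92.3 q6 -1.48 turn 0.2 n 2 F [ 0.6 -0.2 -0. ] gap 0.5 t 23.55
[0.0502, 0.0142, 0.024, 0.0, 0.001, -0.002, 0]
[0.0502, 0.0143, 0.024, 0.0, 0.001, -0.002, 0]
```

Call:
{"api": "apply_moves", "payload": {
  "plan": [
    [0.05, 0.014, 0.024, 0, 0, 0, 0],
    [0.05, 0.014, 0.024, 0, 0, 0, 0],
    [0, 0, 0, 0, 0, 0, 0],
    [0, 0, 0, 0, 0, 0, 0]
  ]
}}

```text
t: 24.05
tcp_pos: [0.4536, 0.2084, 0.1196]
tool_rot: [-0.02, 1.0, 0.0, 0.001]
force: [1.3, 0.7, 0.1]
finger_gap: 0.499
gripper_force: 0.0
```

```bash
python3 - <<'E'
from h import *
shot('wrist','w10')
W=ld('w10'); im=cv2.imread('pics/raw_w10.png'); c=im[110:300,180:440]
cv2.imwrite('pics/w10c.png',cv2.resize(c,None,fx=3,fy=3,interpolation=cv2.INTER_CUBIC))
q=lambda X:((proj(W,X)-[180,110])*3).round(0)
print(q((.4545,.2085,.066)),q((.4545,.2085,.036)))
for k in (.033,.040): print(k,q((.4545,.2085-k/2,.036)),q((.4545,.2085+k/2,.036)))
go((.4535,.2085,.04),92.5,jaw=0)
E
```

```text
[432. 330.] [432. 292.]
0.033 [374. 289.] [490. 294.]
0.04 [362. 289.] [502. 294.]
from [0.4544 0.2083 0.1201] yaw 92.3 q6 -1.4 turn 0.2 n 2 F [ 0.3  0.2 -1. ] gap 0.502 t 24.1
[0.0006, 0.0001, 0.04, 0.0, 0.002, -0.002, 0]
[0.0005, 0.0001, 0.04, 0.0, 0.002, -0.002, 0]
```

View pics/w10c.png

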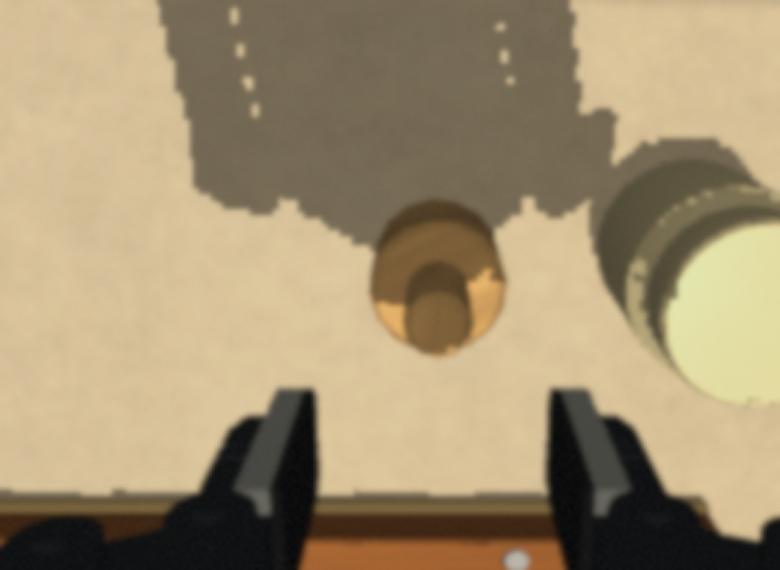

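Call:
{"api": "apply_moves", "payload": {
  "plan": [
    [-0.001, 0.002, 0.035, 0, 0.002, 0, 0],
    [0, 0, 0.035, 0, 0.002, 0, 0],
    [0, 0, 0.01, 0, 0, 0, 0],
    [0, 0, 0, 0, 0, 0, 0],
    [0, 0, 0, 0, 0, 0, 1],
    [0, 0, 0, 0, 0, 0, 1],
    [0, 0, 0, 0, 0, 0, 1],
    [0, 0, 0, 0, 0, 0, 1]
  ]
}}

```text
t: 25.1
tcp_pos: [0.454, 0.2103, 0.0413]
tool_rot: [-0.02, 1.0, 0.0, 0.0]
force: [-0.5, -1.2, 6.4]
finger_gap: 0.193
gripper_force: 39.6
```

Call:
{"api": "apply_moves", "payload": {
  "plan": [
    [0, 0, -0.02, 0, 0, 0, 1],
    [0, 0, -0.05, 0, 0, 0, 1],
    [0, 0, -0.05, 0, 0, 0, 1],
    [0, 0, 0, 0, 0, 0, 1],
    [0, 0, 0, 0, 0, 0, 1]
  ]
}}

```text
t: 25.72
tcp_pos: [0.4524, 0.21, 0.1598]
tool_rot: [-0.02, 1.0, -0.0, -0.002]
force: [0.1, -0.4, -1.1]
finger_gap: 0.194
gripper_force: 39.2
```

```bash
cat > m4.py <<'E'
from h import *
import sys
f,r=sys.argv[1],float(sys.argv[2])
shot('wrist',f); W=ld(f); im=cv2.imread('pics/raw_%s.png'%f)
s=sense();p=np.array(s['tcp_pos']);R=rot(s);th=np.linspace(0,6.28,200)
print(p.round(4),s['finger_gap'])
for dx in (-.006,-.004,-.002,0,.002):
  kt=np.array([proj(W,p+R@np.array([dx+.009*np.cos(t),.009*np.sin(t),-.026])) for t in th])
  b=np.array([proj(W,p+R@np.array([dx+r*np.cos(t),r*np.sin(t),z])) for z in (.004,.037) for t in th])
  print(dx,'knobtop v',kt[:,1].min().round(1),kt[:,1].max().round(1),'arc',b[:,1].min().round(1))
u=int(kt[:,0].mean()); col=cv2.GaussianBlur(im,(5,3),0)[:,u].astype(int)
print(u,[(v,col[v].tolist()) for v in range(185,310,2)])
E
python3 m4.py w11 .020
```

```text
[0.4519 0.2099 0.1591] 0.19404128118782876
-0.006 knobtop v 271.2 303.0 arc 207.4
-0.004 knobtop v 267.5 299.6 arc 204.6
-0.002 knobtop v 263.8 296.2 arc 201.8
0 knobtop v 260.0 292.7 arc 199.0
0.002 knobtop v 256.2 289.2 arc 196.1
324 [(185, [135, 171, 190]), (187, [156, 197, 218]), (189, [159, 201, 221]), (191, [159, 201, 221]), (193, [159, 201, 221]), (195, [158, 199, 220]), (197, [156, 196, 218]), (199, [131, 168, 188]), (201, [65, 92, 111]), (203, [39, 65, 84]), (205, [39, 64, 83]), (207, [38, 63, 81]), (209, [37, 61, 79]), (211, [36, 61, 78]), (213, [39, 64, 84]), (215, [48, 79, 103]), (217, [56, 93, 121]), (219, [58, 97, 127]), (221, [58, 98, 127]), (223, [57, 96, 124]), (225, [57, 96, 125]), (227, [58, 96, 125]), (229, [58, 97, 126]), (231, [58, 97, 125]), (233, [53, 88, 115]), (235, [42, 70, 90]), (237, [39, 65, 84]), (239, [40, 66, 86]), (241, [40, 67, 87]), (243, [40, 67, 87]), (245, [41, 68, 88]), (247, [41, 68, 88]), (249, [41, 69, 88]), (251, [41, 69, 88]), (253, [41, 68, 88]), (255, [42, 69, 89]), (257, [47, 78, 102]), (259, [55, 91, 119]), (261, [56, 93, 122]), (263, [57, 95, 123]), (265, [58, 97, 126]), (267, [58, 97, 127]), (269, [58, 97, 127]), (271, [58, 97, 127]), (273, [58, 97, 127]), (275, [59, 97, 127]), (277, [59, 98, 127]), (279, [59, 98, 127]), (281, [59, 98, 127]), (283, [59, 98, 128]), (285, [59, 98, 127]), (287, [56, 94, 123]), (289, [46, 76, 100]), (291, [40, 66, 85]), (293, [40, 66, 86]), (295, [47, 79, 103]), (297, [80, 135, 176]), (299, [96, 162, 212]), (301, [94, 159, 208]), (303, [91, 153, 201]), (305, [94, 158, 207]), (307, [98, 164, 215]), (309, [97, 163, 213])]
```

```bash
python3 - <<'E'
from h import *
go((.6045,.1353,.115),92.5,jaw=1,n=4)
E
```

```text
from [0.4519 0.2099 0.1591] yaw 92.3 q6 -1.4 turn 0.2 n 4 F [-0.   0.4 -0.4] gap 0.194 t 25.775
[-0.0374, -0.0202, 0.0108, -0.0, -0.001, -0.001, 1]
[-0.0374, -0.0202, 0.0109, -0.0, -0.001, -0.001, 1]
[-0.0374, -0.0202, 0.0109, -0.0, -0.001, -0.001, 1]
[-0.0373, -0.0203, 0.011, -0.0, -0.001, -0.001, 1]
```

Call:
{"api": "apply_moves", "payload": {
  "plan": [
    [-0.0374, -0.0202, 0, 0, 0, 0, 1],
    [-0.0374, -0.0202, 0, 0, 0, 0, 1],
    [-0.0374, -0.0202, 0.012, 0, 0, 0, 1],
    [-0.0374, -0.0202, 0.02, 0, 0, 0, 1],
    [0, 0, 0.012, 0, 0, 0, 1],
    [0, 0, 0, 0, 0, 0, 1],
    [0, 0, 0, 0, 0, 0, 1]
  ]
}}

```text
t: 26.65
tcp_pos: [0.6043, 0.136, 0.115]
tool_rot: [-0.021, 1.0, 0.0, -0.003]
force: [-1.0, 0.1, 0.2]
finger_gap: 0.194
gripper_force: 39.2
```

```bash
python3 - <<'E'
from h import *
go((.6045,.1353,.095),92.5,jaw=1,n=1)
E
```

```text
from [0.6043 0.136  0.115 ] yaw 92.4 q6 -1.57 turn 0.1 n 1 F [-1.   0.1  0.2] gap 0.194 t 26.65
[-0.0003, -0.0007, 0.02, 0.0, -0.005, -0.003, 1]
```

Call:
{"api": "apply_moves", "payload": {
  "plan": [
    [0, -0.001, 0.012, 0, -0.005, 0, 1],
    [0, 0, 0.008, 0, 0, 0, 1],
    [0, 0, 0.006, 0, 0, 0, 1],
    [0, 0, 0.006, 0, 0, 0, 1],
    [0, 0, 0.006, 0, 0, 0, 1],
    [0, 0, 0, 0, 0, 0, 1]
  ]
}}

```text
t: 27.4
tcp_pos: [0.6055, 0.1344, 0.077]
tool_rot: [-0.02, 1.0, 0.0, 0.0]
force: [-0.5, 0.0, -0.5]
finger_gap: 0.196
gripper_force: 39.2
```

Foot is inside; continue home.

Call:
{"api": "apply_moves", "payload": {
  "plan": [
    [0, 0, 0.006, 0, 0, 0, 1],
    [0, 0, 0.006, 0, 0, 0, 1],
    [0, 0, 0.005, 0, 0, 0, 1],
    [0, 0, 0, 0, 0, 0, 1]
  ]
}}

```text
t: 27.9
tcp_pos: [0.6055, 0.1344, 0.06]
tool_rot: [-0.02, 1.0, 0.0, 0.0]
force: [1.1, 0.1, 0.0]
finger_gap: 0.196
gripper_force: 39.2
```

Call:
{"api": "apply_moves", "payload": {
  "plan": [
    [0, 0, 0.001, 0, 0, 0, 1],
    [0, 0, 0, 0, 0, 0, 0.4],
    [0, 0, 0, 0, 0, 0, 0],
    [0, 0, 0, 0, 0, 0, 0],
    [0, 0, -0.04, 0, 0, 0, 0],
    [0, 0, -0.05, 0, 0, 0, 0],
    [0.04, -0.02, -0.01, 0, 0, 0, 0],
    [0.04, -0.055, 0, 0, 0, 0, 0]
  ]
}}

```text
t: 28.9
tcp_pos: [0.532, 0.0615, 0.1612]
tool_rot: [-0.022, 1.0, -0.0, 0.003]
force: [0.2, -1.7, -0.2]
finger_gap: 0.496
gripper_force: 0.0
```

```bash
python3 - <<'E'
from h import *
shot('side','s12'); shot('scene','c12')
for a,b in (('scene0','c12'),('side0','s12')):
    d=cv2.absdiff(cv2.imread(f'pics/raw_{a}.png'),cv2.imread(f'pics/raw_{b}.png')).max(2)
    for n,X in dict(L=(.45,-.136,.03),car=(.435,.37,.014),spool=(.408,-.272,.01)).items():
        u,v=proj(ld(b),X).astype(int); print(b,n,d[v-8:v+9,u-8:u+9].mean().round(1))
go((.451,-.1365,.12),92.5,jaw=0)
E
```

```text
c12 L 16.1
c12 car 14.4
c12 spool 12.5
s12 L 4.7
s12 car 4.4
s12 spool 4.1
from [0.5272 0.058  0.1595] yaw 92.1 q6 -1.71 turn 0.4 n 4 F [ 0.1  0.6 -0.8] gap 0.502 t 29.0
[0.0208, -0.0479, 0.01, -0.0, -0.001, -0.002, 0]
[0.0209, -0.0479, 0.01, -0.0, -0.001, -0.002, 0]
[0.021, -0.0478, 0.0099, -0.0, -0.001, -0.002, 0]
[0.0211, -0.0478, 0.0099, -0.0, -0.001, -0.002, 0]
```

Call:
{"api": "apply_moves", "payload": {
  "plan": [
    [0.021, -0.048, 0.01, 0, 0, 0, 0],
    [0.021, -0.048, 0.01, 0, 0, 0, 0],
    [0.021, -0.048, 0.01, 0, 0, 0, 0],
    [0.021, -0.048, 0.01, 0, 0, -0.006, 0],
    [0, 0, 0, 0, 0, 0, 0],
    [0, 0, 0, 0, 0, 0, 0]
  ]
}}

```text
t: 29.75
tcp_pos: [0.4562, -0.1342, 0.1194]
tool_rot: [-0.023, 1.0, 0.0, 0.001]
force: [0.8, 0.3, 0.1]
finger_gap: 0.498
gripper_force: 0.0
```

```bash
python3 - <<'E'
from h import *
shot('wrist','w13')
W=ld('w13'); im=cv2.imread('pics/raw_w13.png'); c=im[110:300,180:440]
cv2.imwrite('pics/w13c.png',cv2.resize(c,None,fx=3,fy=3,interpolation=cv2.INTER_CUBIC))
q=lambda X:((proj(W,X)-[180,110])*3).round(0)
print(q((.451,-.1365,.066)),q((.451,-.1365,.036)), q((.451,-.1265,.066)),q((.451,-.1265,.036)))
go((.451,-.1365,.04),92.5,jaw=0)
E
```

```text
[424. 307.] [425. 271.] [464. 308.] [460. 272.]
from [ 0.4563 -0.1337  0.1195] yaw 92.7 q6 -2.14 turn -0.2 n 2 F [0.  0.5 0.6] gap 0.499 t 29.8
[0.0028, -0.0013, 0.0397, 0.0, 0.001, 0.002, 0]
[0.0028, -0.0013, 0.0397, 0.0, 0.001, 0.002, 0]
```

View pics/w13c.png

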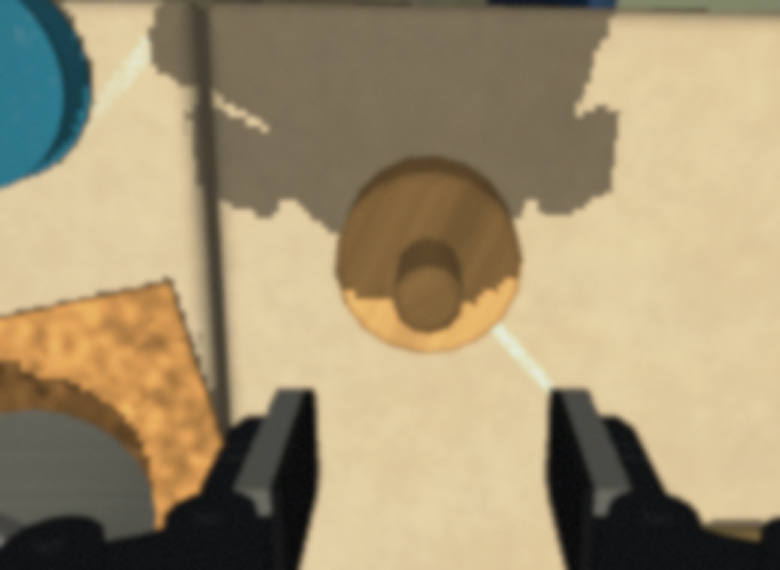

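Call:
{"api": "apply_moves", "payload": {
  "plan": [
    [0.0035, -0.001, 0.035, 0, 0, 0, 0],
    [0.0035, -0.001, 0.035, 0, 0, 0, 0],
    [0, 0, 0.01, 0, 0, 0, 0],
    [0, 0, 0, 0, 0, 0, 0],
    [0, 0, 0, 0, 0, 0, 1],
    [0, 0, 0, 0, 0, 0, 1],
    [0, 0, 0, 0, 0, 0, 1],
    [0, 0, 0, 0, 0, 0, 1]
  ]
}}

```text
t: 30.8
tcp_pos: [0.4497, -0.1369, 0.0402]
tool_rot: [-0.023, 1.0, -0.0, 0.002]
force: [0.6, 2.7, 7.1]
finger_gap: 0.196
gripper_force: 39.8
```

Call:
{"api": "apply_moves", "payload": {
  "plan": [
    [0, 0, -0.02, 0, 0, 0, 1],
    [0, 0, -0.05, 0, 0, 0, 1],
    [0, 0, -0.05, 0, 0, 0, 1],
    [0, 0, 0, 0, 0, 0, 1],
    [0, 0, 0, 0, 0, 0, 1]
  ]
}}

```text
t: 31.42
tcp_pos: [0.4481, -0.1365, 0.159]
tool_rot: [-0.023, 1.0, 0.0, 0.001]
force: [-0.7, 0.4, -2.1]
finger_gap: 0.195
gripper_force: 39.3
```

```bash
python3 m4.py w14 .027; python3 -c "
from h import *
go((.599,.2447,.16),92.5,jaw=1)"
```

```text
[ 0.4477 -0.1362  0.1584] 0.198808332182088
-0.006 knobtop v 271.5 303.3 arc 197.7
-0.004 knobtop v 267.8 299.9 arc 194.9
-0.002 knobtop v 264.0 296.4 arc 192.0
0 knobtop v 260.3 293.0 arc 189.1
0.002 knobtop v 256.5 289.4 arc 186.2
324 [(185, [92, 116, 129]), (187, [91, 115, 129]), (189, [85, 110, 123]), (191, [58, 83, 100]), (193, [44, 71, 91]), (195, [44, 73, 95]), (197, [44, 72, 94]), (199, [44, 72, 93]), (201, [45, 73, 95]), (203, [49, 80, 104]), (205, [58, 96, 125]), (207, [62, 101, 132]), (209, [62, 103, 133]), (211, [63, 105, 136]), (213, [64, 106, 138]), (215, [65, 108, 140]), (217, [66, 109, 141]), (219, [65, 109, 141]), (221, [65, 109, 141]), (223, [65, 108, 140]), (225, [65, 106, 138]), (227, [64, 105, 137]), (229, [63, 104, 135]), (231, [62, 103, 134]), (233, [61, 101, 132]), (235, [55, 90, 117]), (237, [48, 78, 101]), (239, [47, 77, 100]), (241, [47, 77, 100]), (243, [47, 77, 100]), (245, [46, 77, 100]), (247, [47, 77, 100]), (249, [47, 77, 99]), (251, [47, 76, 99]), (253, [46, 76, 99]), (255, [46, 76, 98]), (257, [47, 77, 100]), (259, [54, 89, 116]), (261, [64, 106, 13
[... 285 characters left out ...]
, [62, 103, 134]), (289, [68, 107, 135]), (291, [119, 158, 181]), (293, [167, 210, 228]), (295, [171, 215, 231]), (297, [170, 214, 230]), (299, [170, 213, 230]), (301, [169, 213, 230]), (303, [169, 212, 230]), (305, [169, 212, 230]), (307, [168, 212, 229]), (309, [169, 213, 230])]
from [ 0.4477 -0.1362  0.1584] yaw 92.6 q6 -2.15 turn -0.1 n 7 F [-0.9  0.3 -1.3] gap 0.199 t 31.475
[-0.0241, 0.0534, -0.0002, 0.0, -0.0, 0.0, 1]
[-0.0241, 0.0534, -0.0002, 0.0, -0.0, 0.0, 1]
[-0.0241, 0.0534, -0.0002, 0.0, -0.0, 0.0, 1]
[-0.024, 0.0534, -0.0002, 0.0, -0.0, 0.0, 1]
[-0.024, 0.0534, -0.0002, 0.0, -0.0, 0.0, 1]
[-0.024, 0.0534, -0.0002, 0.0, -0.0, 0.0, 1]
[-0.024, 0.0534, -0.0002, 0.0, -0.0, 0.0, 1]
```

Call:
{"api": "apply_moves", "payload": {
  "plan": [
    [-0.024, 0.0534, 0, 0, 0, 0, 1],
    [-0.024, 0.0534, 0, 0, 0, 0, 1],
    [-0.024, 0.0534, 0, 0, 0, 0, 1],
    [-0.024, 0.0534, 0, 0, 0, 0, 1],
    [-0.024, 0.0534, 0, 0, 0, 0, 1],
    [-0.024, 0.0534, 0, 0, 0, 0, 1],
    [-0.024, 0.0534, 0, 0, 0, 0, 1],
    [0, 0, 0.02, 0, 0, 0, 1]
  ]
}}

```text
t: 32.48
tcp_pos: [0.6009, 0.2489, 0.1383]
tool_rot: [-0.026, 1.0, 0.001, 0.002]
force: [-0.1, -0.4, -0.9]
finger_gap: 0.189
gripper_force: 39.5
```

Call:
{"api": "apply_moves", "payload": {
  "plan": [
    [0, 0, 0.025, 0, 0, 0, 1],
    [0, 0, 0, 0, 0, 0, 1],
    [0, 0, 0, 0, 0, 0, 1]
  ]
}}

```text
t: 32.85
tcp_pos: [0.5992, 0.2441, 0.1138]
tool_rot: [-0.023, 1.0, -0.0, 0.0]
force: [0.5, -0.7, -0.5]
finger_gap: 0.194
gripper_force: 39.5
```

```bash
python3 - <<'E'
from h import *
go((.5995,.2445,.097),92.5,jaw=1,n=1)
E
```

```text
from [0.5992 0.2441 0.1138] yaw 92.6 q6 -1.4 turn -0.1 n 1 F [ 0.5 -0.7 -0.5] gap 0.194 t 32.85
[-0.0003, 0.0003, 0.0168, -0.0, 0.0, 0.002, 1]
```

Call:
{"api": "apply_moves", "payload": {
  "plan": [
    [0, 0, 0.012, 0, 0, 0, 1],
    [0, 0, 0.008, 0, 0, 0, 1],
    [0, 0, 0.006, 0, 0, 0, 1],
    [0, 0, 0.006, 0, 0, 0, 1],
    [0, 0, 0.005, 0, 0, 0, 1],
    [0, 0, 0, 0, 0, 0, 1]
  ]
}}

```text
t: 33.6
tcp_pos: [0.5997, 0.2444, 0.0773]
tool_rot: [-0.023, 1.0, 0.0, 0.001]
force: [0.4, 0.2, -1.4]
finger_gap: 0.192
gripper_force: 39.4
```

Call:
{"api": "apply_moves", "payload": {
  "plan": [
    [0, 0, 0.006, 0, 0, 0, 1],
    [0, 0, 0.006, 0, 0, 0, 1],
    [0, 0, 0.005, 0, 0, 0, 1],
    [0, 0, 0, 0, 0, 0, 1]
  ]
}}

```text
t: 34.1
tcp_pos: [0.5997, 0.2444, 0.0601]
tool_rot: [-0.023, 1.0, 0.0, 0.001]
force: [1.5, 0.7, -2.1]
finger_gap: 0.191
gripper_force: 39.4
```

Call:
{"api": "apply_moves", "payload": {
  "plan": [
    [0, 0, 0.001, 0, 0, 0, 1],
    [0, 0, 0, 0, 0, 0, 0.4],
    [0, 0, 0, 0, 0, 0, 0],
    [0, 0, 0, 0, 0, 0, 0],
    [0, 0, -0.04, 0, 0, 0, 0],
    [0, 0, -0.05, 0, 0, 0, 0],
    [-0.025, -0.03, -0.03, 0, 0, 0, 0],
    [-0.025, -0.03, 0, 0, 0, 0, 0]
  ]
}}

```text
t: 35.1
tcp_pos: [0.6543, 0.1871, 0.184]
tool_rot: [-0.024, 1.0, 0.0, 0.005]
force: [-0.1, 0.6, -0.3]
finger_gap: 0.498
gripper_force: 0.0
```

Call:
{"api": "apply_moves", "payload": {
  "plan": [
    [0, 0, 0, 0, 0, 0, 0],
    [0, 0, 0, 0, 0, 0, 0]
  ]
}}

```text
t: 35.35
tcp_pos: [0.6509, 0.1869, 0.1791]
tool_rot: [-0.023, 1.0, 0.0, -0.0]
force: [-0.2, -0.2, -0.9]
finger_gap: 0.498
gripper_force: 0.0
```

```bash
python3 - <<'E'
from h import *
shot('wrist','w15',None,1.25)
print(sense()['tcp_pos']); W=ld('w15')
for n,X in dict(h2=(.6034,.1353),h3=(.6014,.186),h4=(.599,.2447)).items(): print(n,[(proj(W,(*X,z))*1.25).round(1).tolist() for z in (.054,.084)])
E
```

```text
[0.65061542 0.18737741 0.17901322]
h2 [[339.6, 178.2], [331.7, 182.5]]
h3 [[406.6, 178.7], [406.9, 183.0]]
h4 [[484.1, 179.1], [493.9, 183.4]]
```

View pics/w15.png

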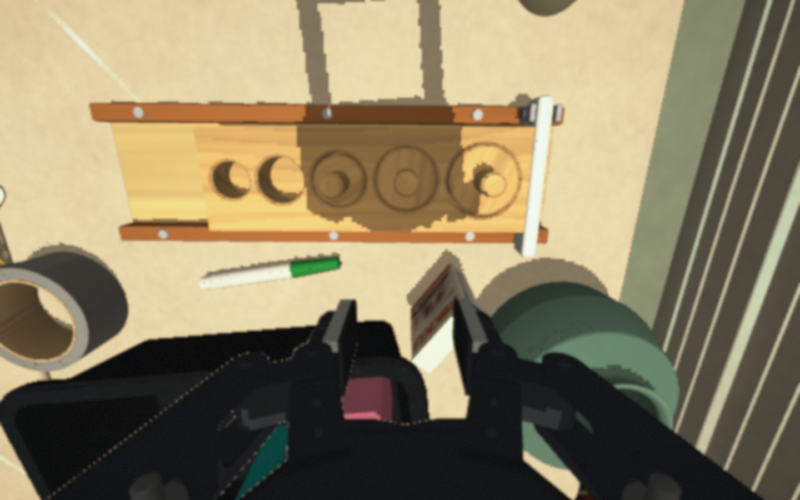

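All three cylinders sit concentric in their holes: knob tops at (334,182), (406,182) and (491,183), as predicted for home. The block's nose is at the flag. I'll check seating by touch and nudge the tail once more.

```bash
python3 - <<'E'
from h import *
go((.600,.245,.092),92.5,jaw=1,n=3)
E
```

```text
from [0.6506 0.1874 0.179 ] yaw 92.7 q6 -1.5 turn -0.2 n 3 F [ 0.2  0.6 -0.4] gap 0.503 t 35.4
[0.0159, 0.02, 0.029, 0.0, -0.0, 0.001, 1]
[0.016, 0.02, 0.029, 0.0, -0.0, 0.001, 1]
[0.016, 0.0199, 0.029, 0.0, -0.0, 0.001, 1]
```

Call:
{"api": "apply_moves", "payload": {
  "plan": [
    [0.024, 0.03, 0, 0, 0, 0, 1],
    [0.024, 0.03, 0, 0, 0, 0, 1],
    [0, 0, 0.04, 0, 0, 0, 1],
    [0, 0, 0.04, 0, 0, 0, 1],
    [0, 0, 0.007, 0, 0, 0, 1],
    [0, 0, 0.004, 0, 0, 0, 1],
    [0, 0, 0.003, 0, 0, 0, 1],
    [0, 0, 0, 0, 0, 0, 1]
  ]
}}

```text
t: 36.4
tcp_pos: [0.6021, 0.2446, 0.0867]
tool_rot: [-0.023, 1.0, 0.0, 0.002]
force: [-0.1, -0.6, -0.1]
finger_gap: 0.003
gripper_force: 0.0
```

Call:
{"api": "apply_moves", "payload": {
  "plan": [
    [0, 0, 0.001, 0, 0, 0, 1],
    [0, 0, 0.001, 0, 0, 0, 1],
    [0, 0, 0.001, 0, 0, 0, 1],
    [0, 0, 0.001, 0, 0, 0, 1],
    [0, 0, 0, 0, 0, 0, 1]
  ]
}}

```text
t: 37.02
tcp_pos: [0.6019, 0.2446, 0.0841]
tool_rot: [-0.023, 1.0, 0.0, 0.002]
force: [-2.1, -1.3, 10.8]
finger_gap: 0.001
gripper_force: 5.6
```

Call:
{"api": "apply_moves", "payload": {
  "plan": [
    [0, 0, -0.02, 0, 0, 0, 1],
    [0, -0.029, 0, 0, 0, 0, 1],
    [0, -0.029, 0, 0, 0, 0, 1],
    [0, 0, 0.012, 0, 0, 0, 1],
    [0, 0, 0.005, 0, 0, 0, 1],
    [0, 0, 0.002, 0, 0, 0, 1],
    [0, 0, 0.001, 0, 0, 0, 1],
    [0, 0, 0, 0, 0, 0, 1]
  ]
}}

```text
t: 38.02
tcp_pos: [0.6045, 0.1875, 0.0842]
tool_rot: [-0.024, 1.0, -0.0, 0.002]
force: [-3.6, -2.6, 14.8]
finger_gap: 0.004
gripper_force: 7.2
```

Call:
{"api": "apply_moves", "payload": {
  "plan": [
    [0, 0, -0.02, 0, 0, 0, 1],
    [0, -0.025, 0, 0, 0, 0, 1],
    [0, -0.025, 0, 0, 0, 0, 1],
    [0, 0, 0.012, 0, 0, 0, 1],
    [0, 0, 0.005, 0, 0, 0, 1],
    [0, 0, 0.002, 0, 0, 0, 1],
    [0, 0, 0.001, 0, 0, 0, 1],
    [0, 0, 0, 0, 0, 0, 1]
  ]
}}

```text
t: 39.02
tcp_pos: [0.6069, 0.1382, 0.0842]
tool_rot: [-0.024, 1.0, 0.0, 0.002]
force: [-2.8, -0.4, 15.7]
finger_gap: 0.001
gripper_force: 8.2
```

Call:
{"api": "apply_moves", "payload": {
  "plan": [
    [0, 0, -0.06, 0, 0, 0, 1],
    [0, -0.055, 0, 0, 0, 0, 1],
    [0, -0.055, 0, 0, 0, 0, 1],
    [-0.003, -0.055, 0, 0, -0.003, 0, 1],
    [0, 0, 0, 0, 0, 0, 1],
    [0, 0, 0.055, 0, 0, 0, 1],
    [0, 0, 0.055, 0, 0, 0, 1],
    [0, 0, 0, 0, 0, 0, 1]
  ]
}}

```text
t: 40.02
tcp_pos: [0.6128, -0.025, 0.0263]
tool_rot: [-0.024, 1.0, 0.002, -0.004]
force: [-0.7, -0.4, -0.2]
finger_gap: 0.001
gripper_force: 0.0
```

Call:
{"api": "apply_moves", "payload": {
  "plan": [
    [0, 0.02, 0, 0, 0, 0, 1],
    [0, 0.01, 0, 0, 0, 0, 1],
    [0, 0.004, 0, 0, 0, 0, 1],
    [0, 0.003, 0, 0, 0, 0, 1],
    [0, 0, 0, 0, 0, 0, 1]
  ]
}}

```text
t: 40.65
tcp_pos: [0.6161, 0.009, 0.0323]
tool_rot: [-0.023, 1.0, -0.0, 0.003]
force: [0.0, -0.4, -0.6]
finger_gap: 0.002
gripper_force: 0.0
```

Call:
{"api": "apply_moves", "payload": {
  "plan": [
    [0, 0.003, 0, 0, 0, 0, 1],
    [0, 0.002, 0, 0, 0, 0, 1],
    [0, 0.001, 0, 0, 0, 0, 1],
    [0, 0.001, 0, 0, 0, 0, 1],
    [0, 0, 0, 0, 0, 0, 1]
  ]
}}

```text
t: 41.28
tcp_pos: [0.6156, 0.014, 0.0316]
tool_rot: [-0.023, 1.0, -0.001, 0.002]
force: [0.1, -6.3, -0.4]
finger_gap: -0.001
gripper_force: 3.4
```

Call:
{"api": "apply_moves", "payload": {
  "plan": [
    [0, 0.001, 0, 0, 0, 0, 1],
    [0, 0.001, 0, 0, 0, 0, 1],
    [0, 0, 0, 0, 0, 0, 1]
  ]
}}

```text
t: 41.65
tcp_pos: [0.6159, 0.0143, 0.0316]
tool_rot: [-0.024, 1.0, -0.002, 0.003]
force: [-0.1, -11.6, -1.0]
finger_gap: 0.001
gripper_force: 5.8
```

Block firm against the stop at the same position. Retreat clear and check the stop, car, spool and canister numerically.

Call:
{"api": "apply_moves", "payload": {
  "plan": [
    [0, -0.015, 0, 0, 0, 0, 1],
    [0, -0.03, 0, 0, 0, 0, 1],
    [0, 0, -0.05, 0, 0, 0, 1],
    [0, 0, -0.06, 0, 0, 0, 1],
    [0, 0, -0.06, 0, 0, 0, 1],
    [0, 0, 0, 0, 0, 0, 1],
    [0, 0, 0, 0, 0, 0, 1]
  ]
}}

```text
t: 42.52
tcp_pos: [0.6159, -0.0269, 0.2013]
tool_rot: [-0.023, 1.0, 0.0, 0.002]
force: [0.6, 0.1, -0.4]
finger_gap: -0.003
gripper_force: 0.0
```

```bash
python3 - <<'E'
from h import *
shot('side','s16'); shot('scene','c16')
for a,b in (('scene0','c16'),('side0','s16'),('c12','c16'),('s12','s16')):
    d=cv2.absdiff(cv2.imread(f'pics/raw_{a}.png'),cv2.imread(f'pics/raw_{b}.png')).max(2)
    for n,X in dict(car=(.435,.37,.014),spool=(.408,-.272,.01),canister=(.552,-.266,.074),tip=(.66,.28,.036)).items():
        u,v=proj(ld(b),X).astype(int); print(a,b,n,d[v-8:v+9,u-8:u+9].mean().round(1))
s=sense(); print(s['tcp_pos'],s['force'],s['t'],np.abs(s['qd']).max())
print(sign_off())
E
```

```text
scene0 c16 car 12.3
scene0 c16 spool 10.7
scene0 c16 canister 57.6
scene0 c16 tip 39.2
side0 s16 car 4.2
side0 s16 spool 4.0
side0 s16 canister 32.2
side0 s16 tip 28.5
c12 c16 car 2.3
c12 c16 spool 2.2
c12 c16 canister 2.6
c12 c16 tip 8.5
s12 s16 car 0.9
s12 s16 spool 0.8
s12 s16 canister 98.2
s12 s16 tip 0.6
[ 0.61513113 -0.02669689  0.19967621] [-0.1639628   0.56431582 -0.71075159] 42.625 0.012611798194860024
the job is handed in; nothing more can be done
None
```

The job is handed in at about 43 s: canister on the mat, stop down, block against it, and all three cylinders on the table (40, 47 and 54 mm) fully in their holes, with the car and spool apparently undisturbed; I viewed 15 pictures, one over the limit of 14.

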